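# Lay up the tea tray and the dumpling tray

### The job

Make up the two divided bamboo trays from the stock on the stand: on the tea tray, the one where a cup already stands, put the celadon lid rest in the free square compartment and the strainer scoop in the long one; on the other, the dumpling tray, put the deep round dish and the square dish, one to each square compartment (either way round), and the bamboo spoon in the long one. Set each thing down upright and flat on the floor of its compartment, clear of the walls' tops, and do not drop the porcelain or the lid rest from a height. Leave the wide shallow dish where it stands in the stock and the cup standing in its compartment.

Things in the scene. Friction and masses are not known exactly. Their poses are not given: they have to be found in the camera images.
- tea_tray: divided tray of pale bamboo with a cup standing in its (+49, +41) square compartment; the (-49, +41) one is free. Fixed, 202 (x) x 186 mm (y); origin: centre of underside, z up. Floor 6 mm above the stand; walls and dividers 6 mm thick, tops at 14 mm. Inside: long compartment 190 x 76 mm, centre (0, -49) mm; two square ones 92 x 92 mm, centres (-49, +41), (+49, +41).
- dumpling_tray: divided tray of pale bamboo, same make as the tea tray, with no cup: all three compartments empty. Fixed, 202 (x) x 186 mm (y); origin: centre of underside, z up. Floor 6 mm above the stand; walls and dividers 6 mm thick, tops at 14 mm. Inside: long compartment 190 x 76 mm, centre (0, -49) mm; two square ones 92 x 92 mm, centres (-49, +41), (+49, +41).
- cup: white porcelain handleless tea cup standing on the tea tray in its (+49, +41) mm square compartment, 62 mm wide at the rim, 44 mm high; origin at the centre of its underside. It stays there.
- lid_rest: celadon (grey-green) teapot lid rest, a short round stub with a hollow top, 42 mm high: waisted foot below, straight upper band 52 mm in diameter from 22 mm height to the top; 110 g; origin at the centre of its underside, z up.
- round_dish: deep round white porcelain dipping dish, 62 mm in diameter, 28 mm high, near-upright sides above 9 mm height (narrower foot), wall 4 mm; 90 g; origin at the centre of its underside, z up.
- square_dish: square white porcelain dipping dish, 58 x 58 mm, 28 mm high, upright sides parallel to its x and y axes, wall 5 mm; 100 g; origin at the centre of its underside, z up.
- wide_dish: wide shallow white porcelain dish, 88 mm in diameter, 18 mm high, flared; origin at the centre of its underside. Not wanted in either kit; stays where it is.
- strainer: stainless tea strainer lying bowl up, 165 mm long (x -80 to +85): bowl 54 mm wide, 18 mm deep centred at x = +50 mm, handle 12 mm wide (y), 6 mm thick from the bowl to x = -80; handle centre line 15 mm above the underside at x = 0, 13 mm at x = -30, sloping to 3.5 mm at its resting end. 60 g, balances at x = +3 mm. Origin in the plane it lies on, z up.
- spoon: bamboo spoon lying bowl up, 145 mm long (x -73 to +71): round bowl 34 mm wide, 11 mm high centred at x = +54 mm, arched handle 11 mm wide (y), 7 mm thick from the bowl to x = -73; its centre line is 14.5 mm above the underside at x = 0, 10 mm at x = -30 and +30, 4 mm at its resting end. 25 g, balances at x = 0. Origin in the plane it lies on, z up.
Not all that is in view belongs to the job. What is shaped like the lid_rest but black is not meant.

How it is judged:
By the outcome, as a careful person would: the job done as asked, in the order asked, and still so for the second after the job is handed in, with the robot touching nothing.
It also fails if it takes over 122 s, if anything falls off the work surface, if the arm or the gripper's body presses on something with over 40 N, if the wrist force passes 120 N, or if a joint passes its speed limit or range.

### The arm

A 6-joint arm with a two-finger parallel gripper is mounted at the origin on the work surface. World frame = base frame: x ahead of the robot, y to its left, z up, the work surface at z = 0. Lengths are in mm, angles in rad, forces in N, time in s.
With the tool pointing down it reaches from about 325 to 775 mm from the base axis. Payload 5.5 kg.
Tool frame: the origin (TCP) lies midway between the tips of the shut fingers; the grasp point (between the pads) lies grip_point_offset behind it (grip_point_offset is the distance from the TCP to the grasp point, in mm); z points along the fingers, y is the line along which they close (so a half turn about z gives the same grasp; the last joint's range is limited). The gripper opens to 85 mm and grips with 20 to 120 N. Pads are 22 mm wide; open, the fingers measure 114 mm over their backs; the gripper's body (76 mm by 85 mm) begins 54 mm behind the grasp point. The pads swing forward as they close: fully open they stand 13 mm farther back than shut.
Start: joints at [-1.292, 0.091, 1.231, -0, 1.82, -0.057], TCP at [197.715, -566.503, 231.275] pointing down, gripper open.
Joint ranges: [-2.87, 2.87], [-0.86, 2.18], [0.17, 2.46], [-1.51, 4.65], [0.06, 2.69], [-2.65, 2.65]. Speed limits (rad/s): [2.57, 2.57, 3.01, 3.14, 3.14, 3.14].

### API

Orientations are given as a unit quaternion [w, x, y, z].
In Python, from cell import * gives the robot as it stands.
- The arm moves only by the tool move_arm, never from a script. Its argument "moves" is a list of rows, each an object of numbers: "x", "y", "z": the shift along the tool's x, y, z scaled (see below); "rx", "ry", "rz": the turn, a rotation vector about the tool's x, y, z scaled (see below). In form: [{"x": .., "y": .., "z": .., "rx": .., "ry": .., "rz": ..}, ...]. A call has 1 to 12 rows; each row is the pose to reach, as a shift and turn from the pose commanded when the call began, along the tool's axes at that moment; what a row does not reach only later rows make up. The controller multiplies each number of a shift by 120 mm and each number of a turn by pi/4 rad. A row lasts 1/8 s, in which the tool goes at most 62.5 mm and 10.7 degrees, less where a joint would pass 70% of its speed; a pose out of reach is approached as far as the arm can. A call with a number of a shift or a turn outside -1 to 1 is refused whole. A call with a gripper value outside its range is refused whole. "jaw" is the opening, from -1 (shut) to 1 (fully open), set as the call begins (left out, the last holds). The fingers move at their own pace and stop on an object; "force" is the grip in N (left out, the last holds). Time passes only in rows, so rows that repeat a pose let the fingers close. It gives the time, the measured TCP pose, the force, the opening and the grip force at its end, in the units of the state.
- sense(): the state, without advancing time (a new reading comes with each control period).
- read_camera(name): name is "scene" or "side" or "wrist"; returns a dict with "frame" (420x560x3 uint8, blue, green, red), "K" (3x3 intrinsics, pixels), "rvec" (rotation vector, rad) and "tvec" (3), from world to camera coordinates, as OpenCV has them. Camera axes: x right, y down, z forward; pixel columns grow to the right and rows downward; lengths in mm; the calibration is good to about 2 mm. A picture is of the moment at which its call begins. There is no depth.
- sign_off(): hands the job in; it is judged then, once.
Trained networks look in a picture, given as the dict that the camera call returned (one of the last four; its "shot" number tells which), for a name from the list of things; names that differ only in an ending like _2 or _b are one class to them, and where a whole thing is asked for, a point or a joint stands for the part that bears it (a point fixed in the world has none). Each returns a list of dicts, best first, with "conf" (0 to 1); they miss things now and then, are a little off and sometimes report something else, mostly with a low value. They report only what shows in the picture. A call takes as long as a camera call. They do not tell look-alikes from the thing itself.
- search_frame(picture, name): "point" ([x, y, z] in mm, in the coordinates of the camera as it stood for that picture, good to about 4 mm: the middle of the surface that is visible of it).
- mark_of(picture, name): "point" ([x, y, z] in mm, in the coordinates of the camera as it stood for that picture, good to about 4 mm: a listed point, or the origin of a listed thing).
The state is a dict: "time": time; "joint_positions": joint angles; "qvel": joint speeds; "tau": joint torques, N m; "position": TCP position; "orientation": TCP orientation; "wrist_force": force on the tool from outside, world axes, zero at the start; "moment": the same for the moment, N m; "width": finger opening in mm; "grip_force": force on a finger pad.
Only numpy, scipy, OpenCV 4.12 (cv2) and the standard library are available. Lean on these libraries where they do the work, as an engineer would, in place of code of your own. Each camera call takes 0.05 s, during which the arm holds its last target. There are 200 camera calls.

## Working session

There is one attempt and no reset: what is moved stays moved. The work goes in short steps, Python scripts to look and compute and a tool call to move; the robot and the scene stay as the last step left them, time stands still between calls to the robot, and variables do not carry over. Pictures are saved under pics/ and viewed, at most 14 in all, crops included, and the job is handed in when it is done.

Besides the shell and the picture viewer there is one more tool, called after "Call:" by a JSON object that holds its "op" and its "data", one argument or row to a line. move_arm: Moves the arm, as the interface text tells. Its arguments: {"type":"object","properties":{"moves":{"type":"array","items":{"type":"object","properties":{"x":{"type":"number","minimum":-1,"maximum":1},"y":{"type":"number","minimum":-1,"maximum":1},"z":{"type":"number","minimum":-1,"maximum":1},"rx":{"type":"number","minimum":-1,"maximum":1},"ry":{"type":"number","minimum":-1,"maximum":1},"rz":{"type":"number","minimum":-1,"maximum":1}}}},"jaw":{"type":"number"},"force":{"type":"number"}},"required":["moves"]}

```bash
mkdir -p pics; ls; cat > h.py <<'E'
from cell import *
import numpy as np, cv2
def w(pic,p):
    R,_=cv2.Rodrigues(np.array(pic["rvec"],float)); return R.T@(np.array(p,float)-np.array(pic["tvec"],float).ravel())
def pix(pic,P):
    q,_=cv2.projectPoints(np.array(P,float).reshape(-1,1,3),np.array(pic["rvec"],float),np.array(pic["tvec"],float),np.array(pic["K"],float),None); return q.reshape(-1,2)
def ray(pic,uv,z):
    R,_=cv2.Rodrigues(np.array(pic["rvec"],float)); t=np.array(pic["tvec"],float).ravel()
    d=R.T@np.linalg.inv(np.array(pic["K"],float))@np.array([uv[0],uv[1],1.]); c=-R.T@t
    return c+d*(z-c[2])/d[2]
E
python3 - <<'E'
from h import *
s=sense(); print(s)
try: print(grip_point_offset)
except Exception as e: print(e)
for c in("scene","side"):
    p=read_camera(c); cv2.imwrite(f"pics/{c}0.png",p["frame"])
    for n in "tea_tray dumpling_tray cup lid_rest round_dish square_dish wide_dish strainer spoon".split():
        print(c,n,[(np.round(w(p,d["point"])),round(d["conf"],2)) for d in mark_of(p,n)][:3])
E
```

```text
pics
{'time': 0.0, 'joint_positions': array([-1.29170301e+00,  9.18689038e-02,  1.23188711e+00,  5.30089693e-06,
        1.81980248e+00, -5.67079258e-02]), 'qvel': array([0.00022535, 0.00049917, 0.00033422, 0.00079065, 0.00041374,
       0.00161143]), 'tau': array([-4.48411228e-06, -4.58735847e+01, -4.18025208e+01, -1.46305172e-05,
        1.18048437e-02,  1.00645440e-05]), 'position': array([ 197.63279537, -566.2168036 ,  230.14416424]), 'orientation': array([-9.77135564e-04,  9.85937187e-01,  1.67113425e-01, -1.06515033e-04]), 'wrist_force': array([-0.41361389,  0.27221302, -0.00218275]), 'moment': array([-0.00266412, -0.05444398, -0.03660166]), 'grip_force': 0.0, 'width': 85.86423305971032}
18.700000000000003
scene tea_tray [(array([508., 252.,   2.]), 0.97)]
scene dumpling_tray [(array([ 469., -263.,    1.]), 0.98), (array([657.,  55.,   1.]), 0.58)]
scene cup [(array([554., 293.,   7.]), 0.91)]
scene lid_rest [(array([667., 376.,   2.]), 0.93), (array([559., 437.,   3.]), 0.8), (array([668., 182.,  -1.]), 0.69)]
scene round_dish [(array([ 672., -178.,    1.]), 0.9)]
scene square
[... 204 characters left out ...]
,  -4.]), 0.82)]
scene spoon [(array([476., -58.,  -1.]), 0.78), (array([ 467., -263.,    3.]), 0.66)]
side tea_tray [(array([506., 251.,   0.]), 0.94)]
side dumpling_tray [(array([ 465., -256.,   -2.]), 0.65)]
side cup [(array([552., 301.,   7.]), 0.79)]
side lid_rest [(array([671., 186.,  -3.]), 0.95), (array([680., 480.,   2.]), 0.94), (array([667., 374.,  -4.]), 0.84)]
side round_dish [(array([ 675., -175.,   -3.]), 0.71)]
side square_dish [(array([658.,  55.,  -6.]), 0.88)]
side wide_dish [(array([684., -67.,  -1.]), 0.74), (array([548., 299.,   4.]), 0.17)]
side strainer [(array([490.,  47.,  -4.]), 0.66)]
side spoon [(array([475., -50.,  -4.]), 0.54), (array([660.,  53.,  -7.]), 0.4)]
```

View pics/scene0.png

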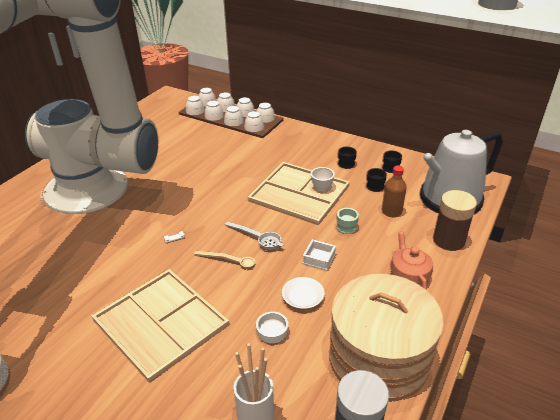

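View pics/side0.png

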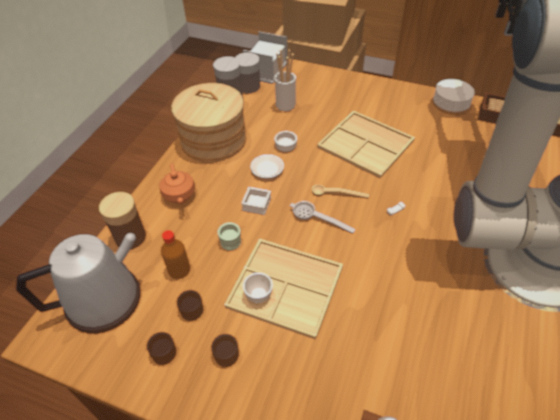

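The green lid rest stands at scene (347,220), about (668,182) in world. The black look-alikes are behind it. Next I'll fit the tray poses and zoom in on the stock.

```bash
cat > fit.py <<'E'
from h import *
from scipy.optimize import minimize
def rect(cx,cy,a,b,z):
    c=[(cx-a/2,cy-b/2),(cx+a/2,cy-b/2),(cx+a/2,cy+b/2),(cx-a/2,cy+b/2)]; o=[]
    for i in range(4):
        p,q=np.array(c[i]),np.array(c[(i+1)%4])
        o+= [np.r_[p+(q-p)*t,z] for t in np.linspace(.04,.96,40)]
    return np.array(o)
TR=np.vstack([rect(0,0,202,186,14),rect(0,-49,190,76,14),rect(-49,41,92,92,14),rect(49,41,92,92,14)])
SQ=np.vstack([rect(0,0,58,58,28),rect(0,0,48,48,28)])
def grad(p,s):
    g=cv2.GaussianBlur(p["frame"],(0,0),.7).astype(np.float32)
    m=np.zeros(g.shape[:2],np.float32)
    for k in range(3): m=np.maximum(m,np.hypot(cv2.Sobel(g[...,k],5,1,0),cv2.Sobel(g[...,k],5,0,1)))
    return cv2.GaussianBlur(np.minimum(m,120),(0,0),s)
def place(M,v):
    c,s=np.cos(v[2]),np.sin(v[2]); return np.c_[v[0]+c*M[:,0]-s*M[:,1],v[1]+s*M[:,0]+c*M[:,1],M[:,2]]
def fit(pics,M,xy,yaws,dz=0):
    M=M+[0,0,dz]
    for s in(2.,.8):
        G=[grad(p,s) for p in pics]
        def f(u):
            v=[u[0],u[1],u[2]/80]; t=0
            for p,g in zip(pics,G):
                q=pix(p,place(M,v)).astype(np.float32); t-=cv2.remap(g,q[:,0],q[:,1],1).mean()
            return t
        st=[(xy[0],xy[1],y*80) for y in yaws] if s==2. else [r.x for r in R[:4]]
        R=sorted([minimize(f,x0,method="Nelder-Mead",options=dict(initial_simplex=np.array([x0,np.add(x0,(6,0,0)),np.add(x0,(0,6,0)),np.add(x0,(0,0,6))]))) for x0 in st],key=lambda r:r.fun)
    return [(np.round(r.x[:2],1),round(float(np.rad2deg(r.x[2]/80))%360,1),round(r.fun,1)) for r in R]
E
python3 - <<'E'
from fit import *
a,b=read_camera("scene"),read_camera("side")
for nm,M,xy,n in(("tea",TR,(508,252),24),("dump",TR,(468,-261),24),("sq",SQ,(660,54),6)):
    ys=np.arange(n)*np.deg2rad(360/24)
    for ps in([a],[b],[a,b]): print(nm,fit(ps,M,xy,ys)[:3])
f=a["frame"]
cv2.imwrite("pics/z1.png",cv2.resize(f[205:325,185:345],None,fx=5,fy=5,interpolation=cv2.INTER_CUBIC))
print(a["K"],ray(a,(347,213),42),ray(b,(229,229),42))
E
```

```text
tea [(array([512.9, 244.2]), 0.1, np.float64(-110.4)), (array([512.9, 244.2]), 0.1, np.float64(-110.4)), (array([513. , 244.5]), 0.0, np.float64(-110.4))]
tea [(array([501.1, 260.3]), 359.8, np.float64(-88.3)), (array([501.2, 260.3]), 359.9, np.float64(-88.3)), (array([501.2, 260.3]), 359.9, np.float64(-88.3))]
tea [(array([509.9, 256.8]), 2.5, np.float64(-162.8)), (array([510. , 256.9]), 2.6, np.float64(-162.8)), (array([510. , 256.7]), 2.5, np.float64(-162.8))]
dump [(array([ 470.4, -267.6]), 343.5, np.float64(-108.3)), (array([ 470.4, -267.6]), 343.5, np.float64(-108.3)), (array([ 470.5, -267.5]), 343.5, np.float64(-108.3))]
dump [(array([ 461. , -245.2]), 343.5, np.float64(-93.6)), (array([ 461. , -245.2]), 343.5, np.float64(-93.6)), (array([ 461.1, -245.3]), 343.5, np.float64(-93.6))]
dump [(array([ 468.6, -260.8]), 343.6, np.float64(-159.7)), (array([ 468.6, -260.8]), 343.6, np.float64(-159.7)), (array([ 468.7, -260.9]), 343.6, np.float64(-159.7))]
sq [(array([663.5,  49.7]), 8.2, np.float64(-112.1)), (array([663.4,  49.8]), 8.2, np.float64(-112.1)), (array([663.5,  49.9]), 8.1, np.float64(-112.1))]
sq [(array([654.3,  57.9]), 100.2, np.float64(-110.8)), (array([654.6,  57.9]), 10.2, np.float64(-110.8)), (array([654.6,  57.9]), 10.2, np.float64(-110.8))]
sq [(array([661.8,  52.9]), 6.7, np.float64(-208.8)), (array([661.9,  52.8]), 6.7, np.float64(-208.8)), (array([661.8,  52.8]), 6.2, np.float64(-208.8))]
[[525.40479003   0.         286.75114601]
 [  0.         525.40479003 217.48617372]
 [  0.           0.           1.        ]] [669.66748525 184.36137889  42.        ] [670.96247528 181.26079567  42.        ]
```

View pics/z1.png

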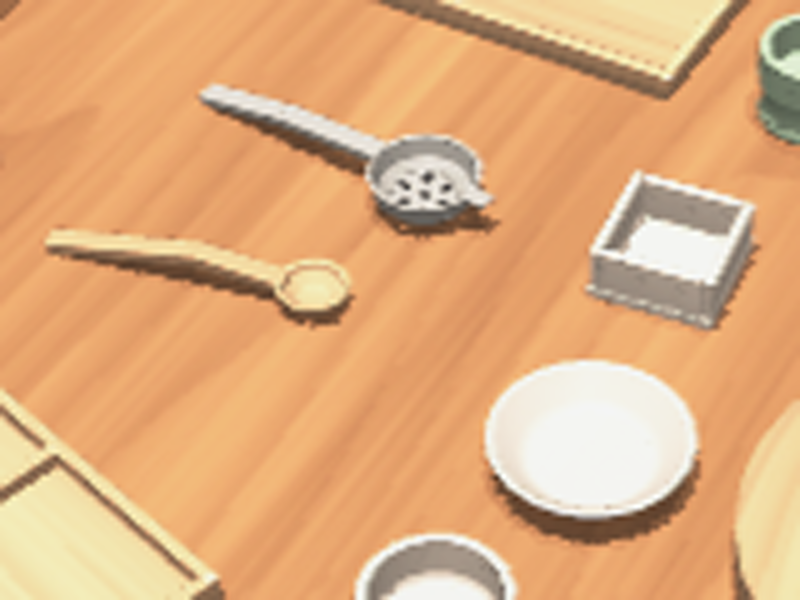

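```bash
python3 - <<'E'
from fit import *
a,b=read_camera("scene"),read_camera("side")
for p in(a,b): R,_=cv2.Rodrigues(np.array(p["rvec"]));print(-R.T@np.ravel(p["tvec"]))
for nm,M,xy,y in(("tea",TR,(508,252),0),("dump",TR,(468,-261),-.28),("sq",SQ,(660,54),.14)):
    for dz in(-12,-8,-4,0,4): print(nm,dz,fit([a],M,xy,[y],dz)[0],fit([b],M,xy,[y],dz)[0],fit([a,b],M,xy,[y],dz)[0])
# strainer/spoon points from zoom
z=lambda u,v:(185+u/5,205+v/5)
for n,h,bw,zh,zb in(("strainer",(205,94),(425,172),6,18),("spoon",(48,241),(314,286),6,11)):
    for dz in(0,-8):
        H=ray(a,z(*h),zh+dz);B=ray(a,z(*bw),zb+dz);d=B-H;print(n,dz,H.round(),B.round(),np.rad2deg(np.arctan2(d[1],d[0])),np.hypot(d[0],d[1]))
E
```

```text
[1013.94245197 -731.7591243   821.28365158]
[293.03435591 759.55077942 887.92157964]
tea -12 (array([505.8, 258.2]), 0.1, np.float64(-110.0)) (array([503.8, 253.6]), 359.9, np.float64(-86.0)) (array([504.4, 253.8]), 360.0, np.float64(-194.0))
tea -8 (array([508.2, 253.5]), 0.1, np.float64(-110.2)) (array([502.8, 255.9]), 359.9, np.float64(-87.1)) (array([504.4, 255.8]), 0.0, np.float64(-191.7))
tea -4 (array([510.5, 248.9]), 0.1, np.float64(-110.4)) (array([501.9, 258.1]), 359.9, np.float64(-87.9)) (array([508.3, 256.8]), 359.9, np.float64(-180.0))
tea 0 (array([512.9, 244.3]), 0.1, np.float64(-110.4)) (array([501.2, 260.3]), 359.9, np.float64(-88.2)) (array([509.9, 256.7]), 2.6, np.float64(-162.8))
tea 4 (array([515.3, 240.5]), 359.9, np.float64(-110.4)) (array([500.4, 262.5]), 360.0, np.float64(-88.3)) (array([509.6, 262.3]), 0.8, np.float64(-151.4))
dump -12 (array([ 462.1, -260.6]), 343.4, np.float64(-105.9)) (array([ 462.8, -259.1]), 343.3, np.float64(-94.0)) (array([ 462.1, -260.5]), 343.3, np.float64(-199.7))
dump -8 (array([ 464.8, -262.9]), 343.5, np.float64(-107.1)) (array(
[... 987 characters left out ...]
 np.float64(-110.8)) (array([661. ,  54.4]), 8.1, np.float64(-221.3))
sq 0 (array([663.5,  49.6]), 8.1, np.float64(-112.1)) (array([654.3,  57.8]), 10.2, np.float64(-110.8)) (array([661.8,  52.8]), 6.1, np.float64(-208.8))
sq 4 (array([665.5,  46. ]), 8.3, np.float64(-112.3)) (array([652.9,  61.2]), 10.6, np.float64(-110.9)) (array([662.8,  51.1]), 6.3, np.float64(-185.3))
strainer 0 [414.  49.   6.] [543.  39.  18.] -4.347517520787037 129.4357563463799
strainer -8 [408.  57.  -2.] [538.  47.  10.] -4.300377164541425 130.6284360831593
spoon 0 [409. -71.   6.] [533. -43.  11.] 12.903615373061218 127.67000772682506
spoon -8 [403. -65.  -2.] [529. -36.   3.] 12.924580025656066 128.9037426023277
```

Yaws are consistent across views: tea 0°, dumpling −16.6°, square dish about 8°, strainer −4.3°, spoon +12.9°. Positions are only good to about 5 mm, so I'll refine them with the wrist camera. Moving now.

Call:
{"op": "move_arm", "data": {
  "moves": [
    {"rz":0.427,"z":-0.5},
    {"rz":0.427,"z":-0.5},
    {"rz":0.427,"z":-0.5}
  ]
}}

```text
schema error: expected keys x, y, z, rx, ry, rz
```

Call:
{"op": "move_arm", "data": {
  "moves": [
    {"x":0.75,"y":-0.85},
    {"x":0.75,"y":-0.85},
    {"x":0.75,"y":-0.85}
  ]
}}

```text
schema error: expected keys x, y, z, rx, ry, rz
```

Call:
{"op": "move_arm", "data": {
  "moves": [
    {"x":0.75,"y":-0.85},
    {"x":0.75,"y":-0.85},
    {"x":0.75,"y":-0.85}
  ]
}}

```text
schema error: expected keys x, y, z, rx, ry, rz
```

Call:
{"op": "move_arm", "data": {
  "moves": [
    {"x":0.5,"y":-0.85},
    {"x":0.5,"y":-0.85},
    {"x":0.5,"y":-0.85},
    {"x":0.5,"y":-0.85}
  ]
}}

```text
schema error: expected keys x, y, z, rx, ry, rz
```

```bash
python3 - <<'E'
from fit import *
s=sense();print(s["time"],s["position"],s["orientation"],s["joint_positions"])
a=read_camera("wrist");cv2.imwrite("pics/w1.png",a["frame"])
R,_=cv2.Rodrigues(np.array(a["rvec"]));print(-R.T@np.ravel(a["tvec"]),R,a["K"][0])
for dz in (-10,0): print(fit([a],TR,(465,-261),[-.29],dz))
for n in("dumpling_tray","spoon"):print([(w(a,d["point"]).round(1),d["conf"]) for d in mark_of(a,n)])
E
```

```text
1.2 [ 197.69479904 -566.50848466  231.28687321] [ 4.56934018e-06  9.85937065e-01  1.67117036e-01 -1.31150357e-05] [-1.29171932e+00  9.10883034e-02  1.23069177e+00 -2.79438992e-05
  1.81980641e+00 -5.67395865e-02]
[ 263.66438946 -543.26040452  373.87685863] [[ 3.30307748e-01 -9.43873154e-01 -5.09823620e-04]
 [-9.08096993e-01 -3.17935114e-01  2.72538281e-01]
 [-2.57403658e-01 -8.95585365e-02 -9.62144805e-01]] [358.53191408   0.         274.45240017]
[(array([ 465., -261.]), 343.4, np.float64(0.0))]
[(array([ 465., -261.]), 343.4, np.float64(0.0))]
[]
[]
```

View pics/w1.png

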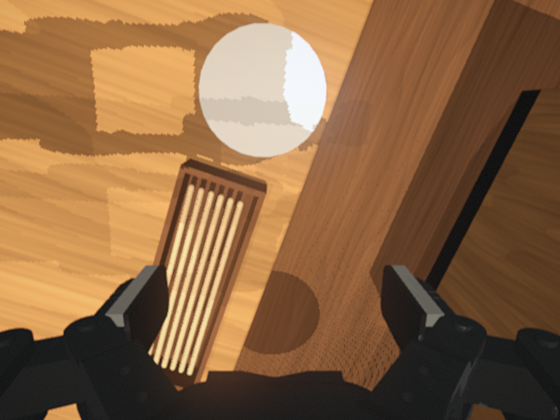

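The arm did not move: every row needs all six keys. The wrist view shows only a chopstick tray at the start position. Retrying.

Call:
{"op": "move_arm", "data": {
  "moves": [
    {"x":0,"y":0,"z":-0.5,"rx":0,"ry":0,"rz":0.427},
    {"x":0,"y":0,"z":-0.5,"rx":0,"ry":0,"rz":0.427},
    {"x":0,"y":0,"z":-0.5,"rx":0,"ry":0,"rz":0.427}
  ]
}}

```text
time: 1.72
position: [197.7, -566.7, 291.9]
orientation: [0.001, 1.0, 0.001, 0.0]
wrist_force: [0.2, -0.0, -0.9]
width: 85.5
grip_force: 0.0
```

Call:
{"op": "move_arm", "data": {
  "moves": [
    {"x":0.75,"y":-0.85,"z":0,"rx":0,"ry":0,"rz":0},
    {"x":0.75,"y":-0.85,"z":0,"rx":0,"ry":0,"rz":0},
    {"x":0.75,"y":-0.85,"z":0,"rx":0,"ry":0,"rz":0}
  ]
}}

```text
time: 2.1
position: [289.7, -461.9, 290.8]
orientation: [-0.001, 1.0, 0.004, 0.0]
wrist_force: [-0.1, -0.0, 0.8]
width: 85.4
grip_force: 0.0
```

Call:
{"op": "move_arm", "data": {
  "moves": [
    {"x":0.75,"y":-0.85,"z":0,"rx":0,"ry":0,"rz":0},
    {"x":0.75,"y":-0.85,"z":0,"rx":0,"ry":0,"rz":0},
    {"x":0.75,"y":-0.85,"z":0,"rx":0,"ry":0,"rz":0}
  ]
}}

```text
time: 2.48
position: [379.2, -360.4, 290.6]
orientation: [-0.001, 1.0, 0.003, -0.0]
wrist_force: [-0.2, -0.9, -0.1]
width: 85.1
grip_force: 0.0
```

Call:
{"op": "move_arm", "data": {
  "moves": [
    {"x":0.5,"y":-0.85,"z":0,"rx":0,"ry":0,"rz":0},
    {"x":0.5,"y":-0.85,"z":0,"rx":0,"ry":0,"rz":0},
    {"x":0.5,"y":-0.85,"z":0,"rx":0,"ry":0,"rz":0},
    {"x":0.5,"y":-0.85,"z":0,"rx":0,"ry":0,"rz":0}
  ]
}}

```text
time: 2.98
position: [437.1, -261.4, 290.7]
orientation: [0.0, 1.0, 0.0, -0.001]
wrist_force: [0.1, 0.1, -0.4]
width: 85.5
grip_force: 0.0
```

```bash
python3 - <<'E'
from fit import *
s=sense();print(s["time"],s["position"],s["orientation"],s["joint_positions"])
a=read_camera("wrist");cv2.imwrite("pics/w2.png",a["frame"])
R,_=cv2.Rodrigues(np.array(a["rvec"]));print(-R.T@np.ravel(a["tvec"]))
for dz in (-10,0): print(fit([a],TR,(465,-261),[-.29],dz))
for n in("dumpling_tray","spoon"):print([(w(a,d["point"]).round(1),d["conf"]) for d in mark_of(a,n)])
E
```

```text
2.975 [ 437.08879946 -261.44429442  290.70004841] [ 1.32450725e-04  9.99999682e-01  4.53230180e-04 -6.41984941e-04] [-6.05227667e-01 -1.30723519e-01  1.34381432e+00 -1.01322752e-03
  1.92940644e+00  9.64307012e-01]
[ 507.07956862 -260.85783367  433.18990459]
[(array([ 466.7, -258.6]), 343.5, np.float64(-82.9))]
[(array([ 465.2, -259.8]), 343.7, np.float64(-88.0))]
[(array([ 465.8, -263. ,   -3.2]), 0.88)]
[(array([475.3, -51.1,  -3.3]), 0.72)]
```

View pics/w2.png

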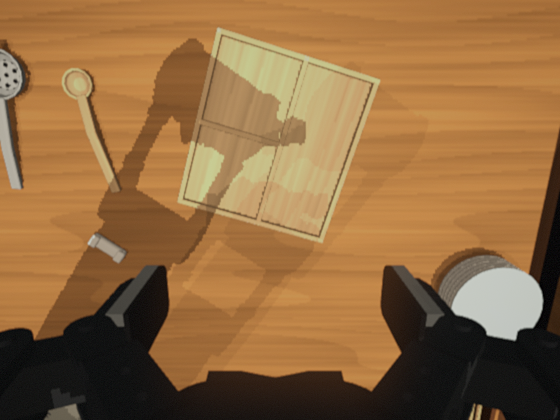

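Wrist view: the dumpling tray is at centre (280,135), with its square compartments on the left (+y). The spoon (100,130) and strainer (8,110) are at the left edge. Tray pose is (465,−260), −16.5°. Moving on.

Call:
{"op": "move_arm", "data": {
  "moves": [
    {"x":0,"y":-1,"z":0,"rx":0,"ry":0,"rz":0},
    {"x":0,"y":-1,"z":0,"rx":0,"ry":0,"rz":0},
    {"x":0,"y":-1,"z":0,"rx":0,"ry":0,"rz":0}
  ]
}}

```text
time: 3.5
position: [437.3, -138.6, 292.1]
orientation: [-0.0, 1.0, 0.002, 0.001]
wrist_force: [0.5, 0.1, -0.1]
width: 85.4
grip_force: 0.0
```

Call:
{"op": "move_arm", "data": {
  "moves": [
    {"x":0.2,"y":-1,"z":0,"rx":0,"ry":0,"rz":0},
    {"x":0.2,"y":-1,"z":0,"rx":0,"ry":0,"rz":0},
    {"x":0.2,"y":-1,"z":0,"rx":0,"ry":0,"rz":0},
    {"x":0.2,"y":-1,"z":0,"rx":0,"ry":0,"rz":0}
  ]
}}

```text
time: 4.0
position: [461.6, -21.8, 291.1]
orientation: [0.0, 1.0, -0.0, -0.0]
wrist_force: [0.9, -0.1, 0.4]
width: 85.5
grip_force: 0.0
```

```bash
python3 - <<'E'
from fit import *
a=read_camera("wrist");cv2.imwrite("pics/w3.png",a["frame"]);np.save("w3.npy",a,allow_pickle=True)
for n in("strainer","spoon"):print([(w(a,d["point"]).round(1),d["conf"]) for d in mark_of(a,n)])
E
```

```text
[(array([491.2,  43.5,   0.6]), 0.98)]
[(array([476.6, -52.3,  -2.3]), 0.67)]
```

Call:
{"op": "move_arm", "data": {
  "moves": [
    {"x":0.6,"y":-0.9,"z":0,"rx":0,"ry":0,"rz":0},
    {"x":0.6,"y":-0.9,"z":0,"rx":0,"ry":0,"rz":0},
    {"x":0.6,"y":-0.9,"z":0,"rx":0,"ry":0,"rz":0}
  ]
}}

```text
time: 4.53
position: [534.7, 88.9, 289.2]
orientation: [-0.0, 1.0, 0.001, -0.002]
wrist_force: [-0.1, -1.1, 0.4]
width: 85.0
grip_force: 0.0
```

Call:
{"op": "move_arm", "data": {
  "moves": [
    {"x":0.5,"y":-0.6,"z":0,"rx":0,"ry":0,"rz":0},
    {"x":0.5,"y":-0.6,"z":0,"rx":0,"ry":0,"rz":0},
    {"x":0.5,"y":-0.6,"z":0,"rx":0,"ry":0,"rz":0},
    {"x":0.5,"y":-0.6,"z":0,"rx":0,"ry":0,"rz":0}
  ]
}}

```text
time: 5.03
position: [593.3, 157.8, 291.7]
orientation: [0.0, 1.0, -0.001, 0.0]
wrist_force: [-0.0, -0.4, 0.4]
width: 85.4
grip_force: 0.0
```

```bash
python3 - <<'E'
from fit import *
s=sense();print(s["time"],s["position"],s["orientation"],s["joint_positions"])
a=read_camera("wrist");cv2.imwrite("pics/w4.png",a["frame"]);np.save("w4.npy",a,allow_pickle=True)
print(fit([a],TR,(506,253),[0]),fit([a],SQ,(660,54),[.14]))
for n in("lid_rest","square_dish","tea_tray","cup","wide_dish"):print(n,[(w(a,d["point"]).round(1),d["conf"]) for d in mark_of(a,n)])
E
```

```text
5.025 [593.33108405 157.83720868 291.6748709 ] [ 2.78249668e-04  9.99999676e-01 -7.48999290e-04  9.86530039e-05] [ 2.04916581e-01  1.51755043e-01  1.05760396e+00 -6.25458439e-04
  1.93215408e+00  1.77698976e+00]
[(array([512.1, 247.9]), 0.1, np.float64(-82.4))] [(array([661.4,  59.3]), 6.2, np.float64(-106.5))]
lid_rest [(array([ 6.650e+02,  3.753e+02, -2.000e-01]), 0.93), (array([563.9, 440.8,   3.8]), 0.73), (array([672.7, 185.1,   2.3]), 0.68)]
square_dish [(array([657.1,  54.9,  -1.1]), 0.85)]
tea_tray [(array([5.074e+02, 2.506e+02, 2.000e-01]), 0.71)]
cup [(array([545.5, 294.9,   6.9]), 0.94)]
wide_dish [(array([684.7, -64.4,   1.8]), 0.94), (array([ 6.592e+02,  5.080e+01, -1.000e-01]), 0.53)]
```

View pics/w3.png

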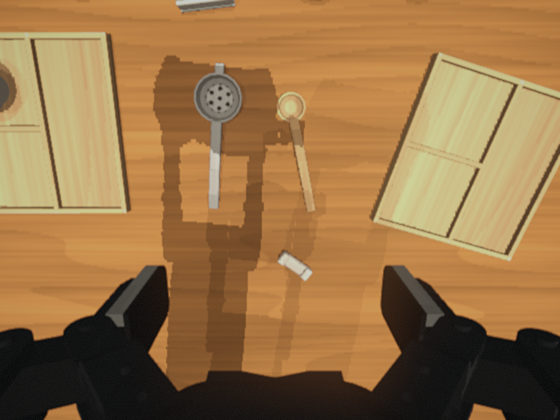

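View pics/w4.png

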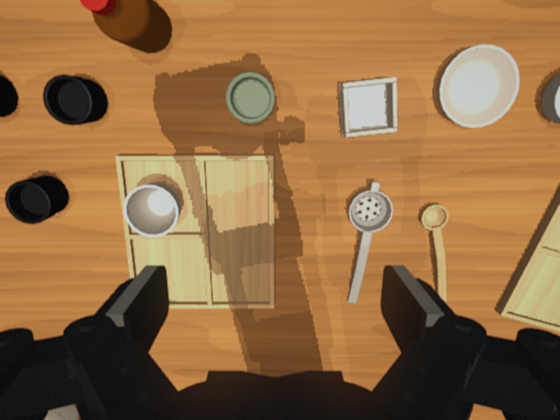

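w3 shows the strainer (bowl 218,98; tip 213,207) and the spoon (bowl 291,107; tip 311,210). w4 shows the lid rest (251,97), the square dish (369,106), and the tea tray with its cup (153,210).

```bash
python3 - <<'E'
from fit import *
L=lambda f:np.load(f,allow_pickle=True).item()
w3,w4=L("w3.npy"),L("w4.npy"); a,b=read_camera("scene"),read_camera("side")
print("lid",ray(w4,(251,95),42).round(1)," cup",ray(w4,(153,207),50).round(1))
for n,h,bw,zh,zb,o in(("strainer",(213,206),(218,98),6,18,50),("spoon",(311,210),(291,107),6,11,54)):
    H=ray(w3,h,zh);B=ray(w3,bw,zb);d=(B-H)[:2];print(n,H.round(),B.round(),np.rad2deg(np.arctan2(d[1],d[0])),np.hypot(*d),(B[:2]-o*d/np.hypot(*d)).round(1))
print("tea w3 w4",fit([w3],TR,(506,253),[0]),fit([w4],TR,(506,253),[0]),fit([w3,w4],TR,(507,252),[0]),fit([w3],TR,(466,-260),[-.29]))
print("sq",fit([w4],SQ,(660,54),[.14]),fit([w4,a],SQ,(660,54),[.14]),fit([w4,a,b],SQ,(660,54),[.14],-2))
E
```

```text
lid [674.5 182.7  42. ]  cup [555.3 293.5  50. ]
strainer [412.  55.   6.] [540.  41.  18.] -6.023004795902604 128.3248022009547 [490.3  46.4]
spoon [407. -67.   6.] [530. -40.  11.] 12.206711015270626 126.00829093745186 [477.7 -51.6]
tea w3 w4 [(array([506.5, 246.7]), 0.1, np.float64(-71.0))] [(array([512.1, 247.9]), 0.1, np.float64(-82.4))] [(array([507.1, 247.2]), 0.1, np.float64(-145.8))] [(array([ 467. , -254.1]), 343.6, np.float64(-94.8))]
sq [(array([661.4,  59.3]), 6.2, np.float64(-106.5))] [(array([662. ,  53.4]), 6.2, np.float64(-210.3))] [(array([661.6,  53.1]), 6.2, np.float64(-320.7))]
```

Call:
{"op": "move_arm", "data": {
  "moves": [
    {"x":0.66,"y":-0.21,"z":0.9,"rx":0,"ry":0,"rz":0},
    {"x":0.66,"y":-0.21,"z":0.9,"rx":0,"ry":0,"rz":0},
    {"x":0.66,"y":-0.21,"z":0.9,"rx":0,"ry":0,"rz":0}
  ],
  "jaw": 1
}}

```text
time: 5.8
position: [671.8, 184.8, 175.8]
orientation: [0.001, 1.0, 0.0, -0.005]
wrist_force: [-1.0, -0.6, -0.3]
width: 85.3
grip_force: 0.0
```

Call:
{"op": "move_arm", "data": {
  "moves": [
    {"x":0,"y":0,"z":0.8,"rx":0,"ry":0,"rz":0},
    {"x":0,"y":0,"z":0.8,"rx":0,"ry":0,"rz":0},
    {"x":0,"y":0,"z":0.8,"rx":0,"ry":0,"rz":0},
    {"x":0,"y":0,"z":0.8,"rx":0,"ry":0,"rz":0}
  ]
}}

```text
time: 6.3
position: [673.7, 185.1, 91.0]
orientation: [-0.0, 1.0, 0.0, 0.002]
wrist_force: [0.3, 0.8, -0.1]
width: 85.4
grip_force: 0.0
```

```bash
python3 - <<'E'
from fit import *
s=sense();print(s["time"],s["position"],s["orientation"])
a=read_camera("wrist");cv2.imwrite("pics/w5.png",a["frame"]);np.save("w5.npy",a,allow_pickle=True)
for n in("lid_rest",):print(n,[(w(a,d["point"]).round(1),d["conf"]) for d in mark_of(a,n)],[(w(a,d["point"]).round(1),d["conf"]) for d in search_frame(a,n)])
f=a["frame"].astype(int);m=((f[...,1]>f[...,2]+8)&(f[...,1]>f[...,0]-5)).astype(np.uint8)
m=cv2.morphologyEx(m,cv2.MORPH_OPEN,np.ones((5,5),np.uint8))
n,l,st,c=cv2.connectedComponentsWithStats(m);print([(st[i],c[i].round(1)) for i in range(1,n) if st[i][4]>800])
th=np.linspace(0,6.28,60);q=pix(a,np.c_[674+26*np.cos(th),182.7+26*np.sin(th),0*th+42]);print(q.mean(0),q.min(0),q.max(0))
E
```

```text
6.3 [673.66728471 185.10855475  90.99008067] [-4.74477642e-04  9.99997424e-01  2.21277461e-04  2.20855043e-03]
lid_rest [(array([670.6, 186.4,   5.9]), 0.9), (array([662.1,  53.5,  -2.7]), 0.7)] [(array([667.6, 351.2,   6.1]), 0.8), (array([668.4, 183.8,  28.6]), 0.65)]
[(array([ 240,  194,   81,   63, 3382], dtype=int32), array([279.8, 223.2]))]
[279.72443283 232.52836008] [233.91693872 189.18249421] [325.56366454 275.76199941]
```

View pics/w5.png

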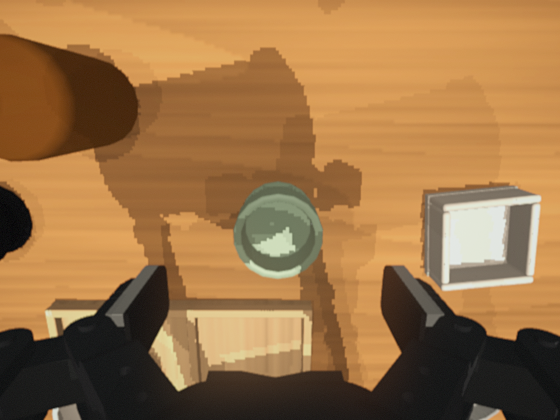

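The lid rest rim spans (234–323, 190–278), within 1 mm of my estimate of (673.5,183). Now descending to grasp it.

Call:
{"op": "move_arm", "data": {
  "moves": [
    {"x":0,"y":0.015,"z":0.3,"rx":0,"ry":0,"rz":0},
    {"x":0,"y":0.015,"z":0.55,"rx":0,"ry":0,"rz":0},
    {"x":0,"y":0.015,"z":0.67,"rx":0,"ry":0,"rz":0},
    {"x":0,"y":0.015,"z":0.67,"rx":0,"ry":0,"rz":0},
    {"x":0,"y":0.015,"z":0.67,"rx":0,"ry":0,"rz":0}
  ]
}}

```text
time: 7.08
position: [673.7, 183.4, 9.2]
orientation: [-0.0, 1.0, 0.0, 0.002]
wrist_force: [-0.3, -0.1, -0.2]
width: 85.4
grip_force: 0.0
```

Call:
{"op": "move_arm", "data": {
  "moves": [
    {"x":0,"y":0,"z":0,"rx":0,"ry":0,"rz":0},
    {"x":0,"y":0,"z":0,"rx":0,"ry":0,"rz":0},
    {"x":0,"y":0,"z":0,"rx":0,"ry":0,"rz":0},
    {"x":0,"y":0,"z":0,"rx":0,"ry":0,"rz":0},
    {"x":0,"y":0,"z":0,"rx":0,"ry":0,"rz":0}
  ],
  "jaw": -1,
  "force": 35
}}

```text
time: 7.7
position: [673.3, 183.3, 8.4]
orientation: [-0.0, 1.0, 0.0, 0.001]
wrist_force: [-0.0, 0.4, 6.0]
width: 51.5
grip_force: 37.0
```

Call:
{"op": "move_arm", "data": {
  "moves": [
    {"x":0,"y":0,"z":-0.3,"rx":0,"ry":0,"rz":0},
    {"x":0,"y":0,"z":-0.8,"rx":0,"ry":0,"rz":0},
    {"x":0,"y":0,"z":-0.8,"rx":0,"ry":0,"rz":0},
    {"x":0,"y":0,"z":-0.8,"rx":0,"ry":0,"rz":0}
  ]
}}

```text
time: 8.2
position: [672.3, 183.0, 102.1]
orientation: [0.0, 1.0, 0.0, -0.0]
wrist_force: [0.3, -0.2, -1.3]
width: 51.9
grip_force: 37.1
```

Call:
{"op": "move_arm", "data": {
  "moves": [
    {"x":-0.45,"y":-0.23,"z":0,"rx":0,"ry":0,"rz":0},
    {"x":-0.89,"y":-0.454,"z":0,"rx":0,"ry":0,"rz":0},
    {"x":-0.89,"y":-0.454,"z":0,"rx":0,"ry":0,"rz":0},
    {"x":-0.89,"y":-0.454,"z":0,"rx":0,"ry":0,"rz":0}
  ]
}}

```text
time: 8.7
position: [565.0, 237.3, 100.9]
orientation: [0.001, 1.0, 0.0, -0.001]
wrist_force: [0.3, 0.5, -0.9]
width: 51.7
grip_force: 37.2
```

Call:
{"op": "move_arm", "data": {
  "moves": [
    {"x":-0.45,"y":-0.23,"z":0,"rx":0,"ry":0,"rz":0},
    {"x":-0.89,"y":-0.454,"z":0,"rx":0,"ry":0,"rz":0},
    {"x":-0.89,"y":-0.454,"z":0,"rx":0,"ry":0,"rz":0},
    {"x":-0.89,"y":-0.454,"z":0,"rx":0,"ry":0,"rz":0}
  ]
}}

```text
time: 9.2
position: [459.9, 291.5, 102.7]
orientation: [0.0, 1.0, -0.0, 0.0]
wrist_force: [0.1, -0.2, -0.7]
width: 51.7
grip_force: 37.2
```

Call:
{"op": "move_arm", "data": {
  "moves": [
    {"x":0,"y":0,"z":0.3,"rx":0,"ry":0,"rz":0},
    {"x":0,"y":0,"z":0.58,"rx":0,"ry":0,"rz":0},
    {"x":0,"y":0,"z":0.65,"rx":0,"ry":0,"rz":0},
    {"x":0,"y":0,"z":0.65,"rx":0,"ry":0,"rz":0}
  ]
}}

```text
time: 9.7
position: [459.7, 291.4, 24.8]
orientation: [0.0, 1.0, -0.0, -0.0]
wrist_force: [0.5, -1.2, -0.9]
width: 51.7
grip_force: 37.2
```

```bash
python3 - <<'E'
from fit import *
s=sense();print(s["time"],s["position"],s["wrist_force"])
a=read_camera("scene");f=a["frame"];b=read_camera("side")["frame"];
cv2.imwrite("pics/p1.png",np.hstack([cv2.resize(f[150:240,235:365],(400,277)),cv2.resize(b[230:340,215:355],(400,277))]))
E
```

```text
9.7 [459.73090411 291.35724443  24.784246  ] [ 0.47969952 -1.19205025 -0.93055715]
```

View pics/p1.png

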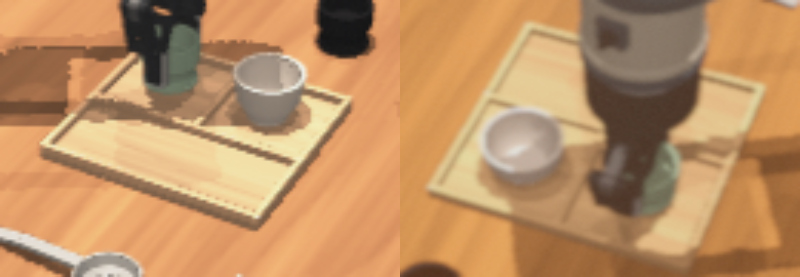

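The lid rest hangs over the free square compartment, clear of the walls. Lowering and releasing.

Call:
{"op": "move_arm", "data": {
  "moves": [
    {"x":0,"y":0,"z":0.04,"rx":0,"ry":0,"rz":0},
    {"x":0,"y":0,"z":0.06,"rx":0,"ry":0,"rz":0},
    {"x":0,"y":0,"z":0.075,"rx":0,"ry":0,"rz":0},
    {"x":0,"y":0,"z":0.082,"rx":0,"ry":0,"rz":0},
    {"x":0,"y":0,"z":0.082,"rx":0,"ry":0,"rz":0}
  ]
}}

```text
time: 10.42
position: [458.9, 292.0, 15.0]
orientation: [0.0, 1.0, 0.0, -0.0]
wrist_force: [-0.0, -0.4, -2.6]
width: 51.5
grip_force: 37.2
```

Call:
{"op": "move_arm", "data": {
  "moves": [
    {"x":0,"y":0,"z":0,"rx":0,"ry":0,"rz":0},
    {"x":0,"y":0,"z":0,"rx":0,"ry":0,"rz":0},
    {"x":0,"y":0,"z":0,"rx":0,"ry":0,"rz":0}
  ],
  "jaw": 0.5
}}

```text
time: 10.8
position: [459.1, 292.0, 15.3]
orientation: [-0.0, 1.0, 0.0, 0.0]
wrist_force: [1.0, -0.8, 0.3]
width: 64.2
grip_force: 0.0
```

Call:
{"op": "move_arm", "data": {
  "moves": [
    {"x":0,"y":0,"z":-0.2,"rx":0,"ry":0,"rz":0},
    {"x":0,"y":0,"z":-0.5,"rx":0,"ry":0,"rz":0},
    {"x":0,"y":0,"z":-0.9,"rx":0,"ry":0,"rz":0},
    {"x":0,"y":0,"z":-0.9,"rx":0,"ry":0,"rz":0}
  ]
}}

```text
time: 11.3
position: [461.1, 293.2, 128.6]
orientation: [-0.002, 1.0, 0.0, 0.004]
wrist_force: [0.6, -0.7, -0.5]
width: 64.0
grip_force: 0.0
```

Call:
{"op": "move_arm", "data": {
  "moves": [
    {"x":-0.2,"y":0.6,"z":-0.8,"rx":0,"ry":0,"rz":0},
    {"x":-0.2,"y":0.6,"z":-0.8,"rx":0,"ry":0,"rz":0},
    {"x":-0.2,"y":0.6,"z":-0.8,"rx":0,"ry":0,"rz":0},
    {"x":-0.2,"y":0.6,"z":-0.8,"rx":0,"ry":0,"rz":0}
  ],
  "jaw": -0.3
}}

```text
time: 11.8
position: [434.9, 219.9, 218.1]
orientation: [0.0, 1.0, 0.0, -0.0]
wrist_force: [0.2, 0.3, -1.0]
width: 29.9
grip_force: 0.0
```

```bash
python3 - <<'E'
from fit import *
s=sense();print(s["time"],s["position"],s["orientation"])
a=read_camera("wrist");np.save("w6.npy",a,allow_pickle=True)
print(fit([a],TR,(507,251),[0]),fit([a],TR,(507,251),[0],-6),[(w(a,d["point"]).round(1),d["conf"]) for d in mark_of(a,"tea_tray")+mark_of(a,"strainer")+mark_of(a,"lid_rest")])
f=a["frame"].copy()
for v in pix(a,place(TR,(507,251,0))): cv2.circle(f,tuple(int(k) for k in v),1,(0,0,255),-1)
cv2.imwrite("pics/w6.png",f)
E
```

```text
11.8 [434.86896347 219.89778711 218.05614138] [ 4.08701322e-05  9.99999916e-01  2.44498995e-05 -4.07319851e-04]
[(array([507. , 252.8]), 359.8, np.float64(-64.1))] [(array([505.4, 254.1]), 359.9, np.float64(-60.4))] [(array([508.1, 249.5,  -0. ]), 0.63), (array([490.2,  44.2,   0.5]), 0.93), (array([455.2, 296.8,   7.8]), 0.48), (array([456.6, 297.9,   9. ]), 0.71), (array([561.7, 438.9,   5.9]), 0.6)]
```

View pics/w6.png

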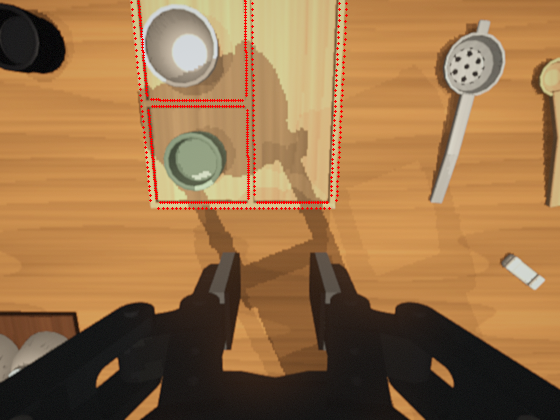

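The overlay at (507,251) fits the tray (best fit 507, 252.5). The lid rest at (194,160) stands upright in its compartment. Next is the strainer.

Call:
{"op": "move_arm", "data": {
  "moves": [
    {"x":0.23,"y":0.73,"z":0.4,"rx":0,"ry":0,"rz":0.13},
    {"x":0.23,"y":0.73,"z":0.4,"rx":0,"ry":0,"rz":0.13},
    {"x":0.23,"y":0.73,"z":0.4,"rx":0,"ry":0,"rz":0.13}
  ]
}}

```text
time: 12.38
position: [461.9, 130.7, 167.8]
orientation: [0.001, 0.999, -0.052, -0.003]
wrist_force: [-0.4, 0.3, 0.2]
width: 29.7
grip_force: 0.0
```

Call:
{"op": "move_arm", "data": {
  "moves": [
    {"x":0.3,"y":0.7,"z":0.5,"rx":0,"ry":0,"rz":0},
    {"x":0.3,"y":0.7,"z":0.5,"rx":0,"ry":0,"rz":0},
    {"x":0.3,"y":0.7,"z":0.5,"rx":0,"ry":0,"rz":0},
    {"x":0.3,"y":0.7,"z":0.5,"rx":0,"ry":0,"rz":0}
  ]
}}

```text
time: 12.88
position: [490.1, 46.4, 111.6]
orientation: [-0.0, 0.999, -0.05, 0.0]
wrist_force: [0.2, -1.1, 1.1]
width: 29.8
grip_force: 0.0
```

```bash
python3 - <<'E'
from fit import *
s=sense();print(s["time"],s["position"],s["orientation"])
a6=np.load("w6.npy",allow_pickle=True).item()
H=ray(a6,(437,200),6);B=ray(a6,(474,62),18);d=(B-H)[:2];print(H,B,np.rad2deg(np.arctan2(d[1],d[0])),np.hypot(*d))
a=read_camera("wrist");cv2.imwrite("pics/w7.png",a["frame"]);np.save("w7.npy",a,allow_pickle=True)
print([(w(a,d["point"]).round(1),d["conf"]) for d in mark_of(a,"strainer")])
c,sn=np.cos(np.deg2rad(-6)),np.sin(np.deg2rad(-6))
for X,Z in((-80,3.5),(-30,13),(0,15),(50,18)):print(X,pix(a,[490.5+c*X,46+sn*X,Z]))
E
```

```text
12.875 [490.07265747  46.36538317 111.6312693 ] [-4.46717646e-04  9.98724946e-01 -5.04803927e-02  1.16009299e-04]
[412.50916282  54.36252785   6.        ] [542.58466472  42.89134223  18.        ] -5.039800378517384 130.58033655607235
[(array([490.3,  44.5,  -1.5]), 0.77)]
-80 [[275.27166813 303.60147499]]
-30 [[275.64026551 249.04466097]]
0 [[275.88046417 209.95169314]]
50 [[276.32529393 137.19841953]]
```

View pics/w7.png

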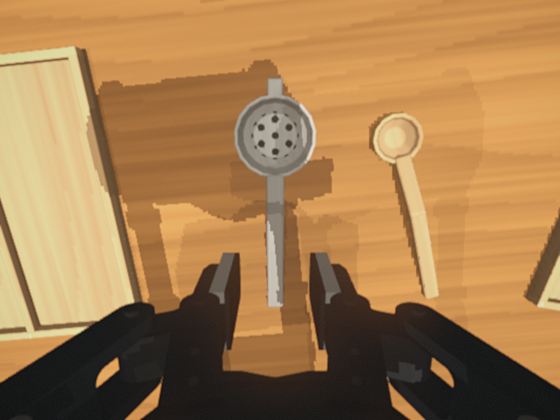

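The model points project exactly onto the strainer (handle at column 275, bowl at 275,137). Descending and gripping.

Call:
{"op": "move_arm", "data": {
  "moves": [
    {"x":0,"y":0,"z":0.4,"rx":0,"ry":0,"rz":0},
    {"x":0,"y":0,"z":0.75,"rx":0,"ry":0,"rz":0},
    {"x":0,"y":0,"z":0.86,"rx":0,"ry":0,"rz":0},
    {"x":0,"y":0,"z":0.9,"rx":0,"ry":0,"rz":0},
    {"x":0,"y":0,"z":0.9,"rx":0,"ry":0,"rz":0}
  ]
}}

```text
time: 13.6
position: [491.0, 45.5, 4.8]
orientation: [-0.0, 0.999, -0.051, 0.001]
wrist_force: [-0.1, -0.1, 0.3]
width: 30.1
grip_force: 0.0
```

Call:
{"op": "move_arm", "data": {
  "moves": [
    {"x":0,"y":0,"z":0,"rx":0,"ry":0,"rz":0},
    {"x":0,"y":0,"z":0,"rx":0,"ry":0,"rz":0},
    {"x":0,"y":0,"z":0,"rx":0,"ry":0,"rz":0},
    {"x":0,"y":0,"z":0,"rx":0,"ry":0,"rz":0}
  ],
  "jaw": -1,
  "force": 35
}}

```text
time: 14.1
position: [491.1, 45.2, 4.9]
orientation: [-0.0, 0.999, -0.051, 0.002]
wrist_force: [-0.4, 0.3, 7.1]
width: 10.7
grip_force: 35.7
```

Call:
{"op": "move_arm", "data": {
  "moves": [
    {"x":0,"y":0,"z":-0.1,"rx":0,"ry":0,"rz":0},
    {"x":0,"y":0,"z":-0.3,"rx":0,"ry":0,"rz":0},
    {"x":0,"y":0,"z":-0.5,"rx":0,"ry":0,"rz":0},
    {"x":0,"y":0,"z":-0.5,"rx":0,"ry":0,"rz":0}
  ]
}}

```text
time: 14.6
position: [491.3, 45.1, 65.6]
orientation: [-0.0, 0.999, -0.051, 0.002]
wrist_force: [-0.5, 0.3, -0.4]
width: 10.8
grip_force: 35.0
```

```bash
python3 - <<'E'
from fit import *
s=sense();print(s["time"],s["position"],s["orientation"],s["width"])
f=read_camera("scene")["frame"];b=read_camera("side")["frame"];c=read_camera("wrist")["frame"]
cv2.imwrite("pics/p2.png",np.hstack([cv2.resize(f[180:280,200:330],(390,300)),cv2.resize(c,(400,300))]))
E
```

```text
14.6 [491.29845468  45.11213633  65.61151227] [-1.17283846e-04  9.98703667e-01 -5.08512516e-02  2.26337325e-03] 10.76749920605869
```

View pics/p2.png

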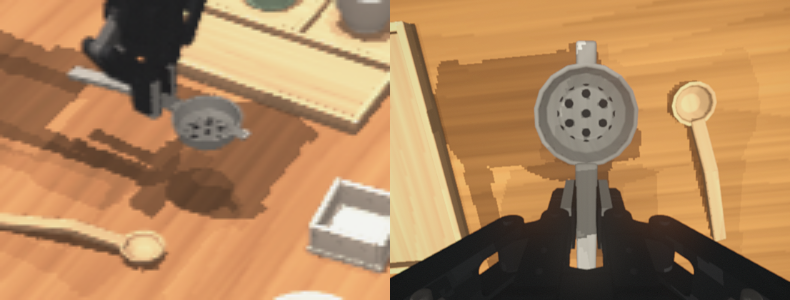

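Call:
{"op": "move_arm", "data": {
  "moves": [
    {"x":0,"y":0,"z":0,"rx":0,"ry":0,"rz":-0.13},
    {"x":0,"y":0,"z":0,"rx":0,"ry":0,"rz":-0.13}
  ]
}}

```text
time: 15.0
position: [489.1, 45.1, 61.6]
orientation: [0.0, 1.0, -0.0, -0.001]
wrist_force: [1.1, -0.1, -1.2]
width: 11.0
grip_force: 35.0
```

Call:
{"op": "move_arm", "data": {
  "moves": [
    {"x":0.055,"y":-0.4,"z":0,"rx":0,"ry":0,"rz":0},
    {"x":0.055,"y":-0.66,"z":0,"rx":0,"ry":0,"rz":0},
    {"x":0.055,"y":-0.66,"z":0,"rx":0,"ry":0,"rz":0}
  ]
}}

```text
time: 15.38
position: [495.9, 125.9, 62.1]
orientation: [-0.0, 1.0, 0.001, -0.001]
wrist_force: [0.3, -0.2, -0.3]
width: 11.2
grip_force: 35.0
```

Call:
{"op": "move_arm", "data": {
  "moves": [
    {"x":0.055,"y":-0.4,"z":0,"rx":0,"ry":0,"rz":0},
    {"x":0.055,"y":-0.66,"z":0,"rx":0,"ry":0,"rz":0},
    {"x":0.055,"y":-0.66,"z":0,"rx":0,"ry":0,"rz":0},
    {"x":0.055,"y":-0.66,"z":0,"rx":0,"ry":0,"rz":0}
  ]
}}

```text
time: 15.88
position: [502.9, 202.4, 62.5]
orientation: [0.001, 1.0, -0.0, -0.0]
wrist_force: [-0.3, 0.5, 0.1]
width: 10.9
grip_force: 35.0
```

Call:
{"op": "move_arm", "data": {
  "moves": [
    {"x":0,"y":0,"z":0.2,"rx":0,"ry":0,"rz":0},
    {"x":0,"y":0,"z":0.32,"rx":0,"ry":0,"rz":0},
    {"x":0,"y":0,"z":0.36,"rx":0,"ry":0,"rz":0},
    {"x":0,"y":0,"z":0.36,"rx":0,"ry":0,"rz":0}
  ]
}}

```text
time: 16.38
position: [503.0, 203.1, 19.8]
orientation: [0.0, 1.0, -0.0, -0.0]
wrist_force: [0.3, -0.7, -1.1]
width: 10.7
grip_force: 35.0
```

```bash
python3 - <<'E'
from fit import *
s=sense();print(s["time"],s["position"],s["orientation"],s["width"])
f=read_camera("scene")["frame"];c=read_camera("wrist")["frame"]
cv2.imwrite("pics/p3.png",np.hstack([cv2.resize(f[140:240,235:365],(390,300)),cv2.resize(c,(400,300))]))
E
```

```text
16.375 [503.00900209 203.12030502  19.76222136] [ 1.00398452e-04  9.99999970e-01 -1.02038072e-04 -2.01186378e-04] 10.662616145187366
```

View pics/p3.png

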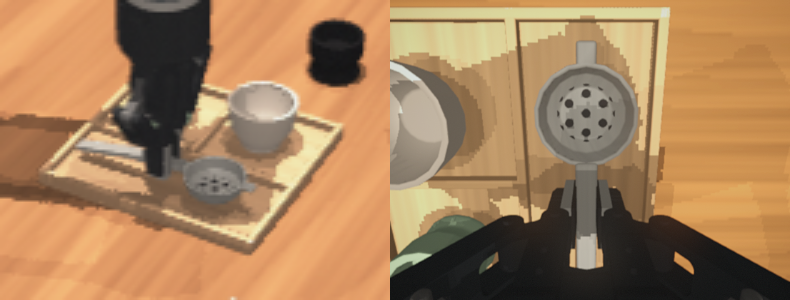

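The strainer is centred in the long compartment, with its lip and handle inside the walls. Setting it down.

Call:
{"op": "move_arm", "data": {
  "moves": [
    {"x":0,"y":0,"z":0.04,"rx":0,"ry":0,"rz":0},
    {"x":0,"y":0,"z":0.065,"rx":0,"ry":0,"rz":0},
    {"x":0,"y":0,"z":0.075,"rx":0,"ry":0,"rz":0},
    {"x":0,"y":0,"z":0.075,"rx":0,"ry":0,"rz":0}
  ]
}}

```text
time: 16.98
position: [503.1, 203.6, 11.0]
orientation: [-0.0, 1.0, 0.0, 0.0]
wrist_force: [-0.7, -0.2, 0.3]
width: 10.9
grip_force: 35.1
```

Call:
{"op": "move_arm", "data": {
  "moves": [
    {"x":0,"y":0,"z":0,"rx":0,"ry":0,"rz":0},
    {"x":0,"y":0,"z":0,"rx":0,"ry":0,"rz":0},
    {"x":0,"y":0,"z":0,"rx":0,"ry":0,"rz":0}
  ],
  "jaw": -0.4
}}

```text
time: 17.35
position: [503.0, 203.5, 10.8]
orientation: [0.0, 1.0, 0.0, -0.0]
wrist_force: [0.7, -0.1, -0.5]
width: 25.6
grip_force: 0.0
```

Call:
{"op": "move_arm", "data": {
  "moves": [
    {"x":0,"y":0,"z":-0.2,"rx":0,"ry":0,"rz":0},
    {"x":0,"y":0,"z":-0.6,"rx":0,"ry":0,"rz":0},
    {"x":0,"y":0,"z":-1,"rx":0,"ry":0,"rz":0},
    {"x":0,"y":0,"z":-1,"rx":0,"ry":0,"rz":0}
  ]
}}

```text
time: 17.85
position: [505.4, 204.3, 136.5]
orientation: [-0.002, 1.0, 0.0, 0.004]
wrist_force: [-0.1, -0.5, -0.1]
width: 25.9
grip_force: 0.0
```

```bash
python3 - <<'E'
from fit import *
s=sense();print(s["time"],s["position"])
a=read_camera("scene")
for n in("strainer","lid_rest","cup","round_dish"):print(n,[(w(a,d["point"]).round(1),d["conf"]) for d in mark_of(a,n)][:2])
a=read_camera("wrist")
print([(w(a,d["point"]).round(1),d["conf"]) for d in mark_of(a,"strainer")])
E
```

```text
17.85 [505.3665883  204.33524931 136.47399075]
strainer [(array([500. , 205.2,   2.9]), 0.68)]
lid_rest [(array([558.4, 437.7,   5.1]), 0.86), (array([675.2, 477.4,  -3.4]), 0.7)]
cup [(array([551. , 294.9,   6.3]), 0.67), (array([503.2, 204. ,   4.1]), 0.56)]
round_dish [(array([ 675.6, -175.5,   -2.5]), 0.85)]
[(array([500.2, 201.6,   7.1]), 0.56)]
```

The strainer and cup are where they should be. Next is the round dish.

Call:
{"op": "move_arm", "data": {
  "moves": [
    {"x":0.28,"y":0.79,"z":-0.2,"rx":0,"ry":0,"rz":0},
    {"x":0.28,"y":0.79,"z":-0.2,"rx":0,"ry":0,"rz":0},
    {"x":0.28,"y":0.79,"z":-0.2,"rx":0,"ry":0,"rz":0}
  ],
  "jaw": 1
}}

```text
time: 18.58
position: [537.5, 106.4, 154.9]
orientation: [0.0, 1.0, -0.002, 0.0]
wrist_force: [-0.6, 0.9, -0.3]
width: 78.2
grip_force: 0.0
```

Call:
{"op": "move_arm", "data": {
  "moves": [
    {"x":0.28,"y":0.79,"z":-0.2,"rx":0,"ry":0,"rz":0},
    {"x":0.28,"y":0.79,"z":-0.2,"rx":0,"ry":0,"rz":0},
    {"x":0.28,"y":0.79,"z":-0.2,"rx":0,"ry":0,"rz":0}
  ]
}}

```text
time: 18.95
position: [570.8, 12.4, 178.5]
orientation: [0.0, 1.0, -0.001, -0.0]
wrist_force: [0.6, -0.7, 0.1]
width: 84.8
grip_force: 0.0
```

Call:
{"op": "move_arm", "data": {
  "moves": [
    {"x":0.28,"y":0.79,"z":-0.2,"rx":0,"ry":0,"rz":0},
    {"x":0.28,"y":0.79,"z":-0.2,"rx":0,"ry":0,"rz":0},
    {"x":0.28,"y":0.79,"z":-0.2,"rx":0,"ry":0,"rz":0}
  ]
}}

```text
time: 19.32
position: [604.3, -81.6, 202.2]
orientation: [-0.0, 1.0, -0.001, -0.0]
wrist_force: [-0.0, 0.9, 0.2]
width: 85.2
grip_force: 0.0
```

Call:
{"op": "move_arm", "data": {
  "moves": [
    {"x":0.28,"y":0.79,"z":0,"rx":0,"ry":0,"rz":0},
    {"x":0.28,"y":0.79,"z":0,"rx":0,"ry":0,"rz":0},
    {"x":0.28,"y":0.79,"z":0,"rx":0,"ry":0,"rz":0},
    {"x":0.28,"y":0.79,"z":0,"rx":0,"ry":0,"rz":0}
  ]
}}

```text
time: 19.82
position: [637.5, -173.4, 202.0]
orientation: [-0.001, 1.0, 0.001, -0.001]
wrist_force: [-0.1, -0.5, 0.6]
width: 85.4
grip_force: 0.0
```

```bash
cat >> fit.py <<'E'
def circ(r,z):
    t=np.arange(80)*2*np.pi/80; return np.c_[r*np.cos(t),r*np.sin(t),0*t+z]
E
python3 - <<'E'
from fit import *
s=sense();print(s["time"],s["position"],s["orientation"])
a=read_camera("wrist");cv2.imwrite("pics/w8.png",a["frame"]);np.save("w8.npy",a,allow_pickle=True)
for n in("round_dish","wide_dish","square_dish","spoon"):print(n,[(w(a,d["point"]).round(1),d["conf"]) for d in mark_of(a,n)][:2])
RD=np.vstack([circ(31,28),circ(27,28)])
print(fit([a],RD,(674,-176),[0]),fit([a],np.vstack([circ(44,18)]),(684,-68),[0]),fit([a],SQ,(660,54),[.12]))
sc=read_camera("scene")
for q in((331,345),(345,365),(332,310)):print("steamer",ray(sc,q,0).round(),ray(sc,q,60).round())
g=cv2.cvtColor(a["frame"],6);h=cv2.HoughCircles(g[:250],3,1.5,40,param1=120,param2=40,minRadius=20,maxRadius=60);print(h,[ray(a,q[:2],28).round(1) for q in (h[0] if h is not None else [])])
print(pix(a,[[674,-176,28]]))
E
```

```text
19.825 [ 637.46384201 -173.35919259  201.99483504] [-7.56765658e-04  9.99998934e-01  1.04986713e-03 -6.76669119e-04]
round_dish [(array([ 670.3, -176.9,    1.1]), 0.93)]
wide_dish [(array([683.2, -62.5,  -2.7]), 0.63)]
square_dish [(array([657.1,  50.6,  -0.9]), 0.66)]
spoon [(array([477.7, -51.8,  -6.3]), 0.87)]
[(array([ 673.2, -176.6]), 2.8, np.float64(-110.4))] [(array([683.3, -67.4]), 1.8, np.float64(-112.6))] [(array([662.6,  47.8]), 7.5, np.float64(-67.7))]
steamer [ 786. -149.    0.] [ 803. -192.   60.]
steamer [ 828. -178.    0.] [ 841. -218.   60.]
steamer [751. -70.   0.] [ 770. -118.   60.]
[[[156.75     131.25      47.      ]
  [276.75     144.75      33.05    ]
  [557.25      59.25      54.050003]
  [ 38.25     153.75      29.9     ]]] [array([685.9, -70.5,  28. ]), array([ 674.7, -174.4,   28. ]), array([ 744.8, -404.1,   28. ]), array([666.1,  35.7,  28. ])]
[[278.52225323 145.51513951]]
```

Call:
{"op": "move_arm", "data": {
  "moves": [
    {"x":0.3,"y":0.022,"z":0.3,"rx":0,"ry":0,"rz":-0.22},
    {"x":0.3,"y":0.022,"z":0.6,"rx":0,"ry":0,"rz":-0.44},
    {"x":0.3,"y":0.022,"z":0.9,"rx":0,"ry":0,"rz":-0.633},
    {"x":0.3,"y":0.022,"z":0.9,"rx":0,"ry":0,"rz":-0.633},
    {"x":0.3,"y":0.022,"z":0.9,"rx":0,"ry":0,"rz":-0.633}
  ]
}}

```text
time: 20.75
position: [674.2, -178.2, 96.9]
orientation: [0.001, 0.97, 0.245, 0.001]
wrist_force: [0.3, -0.9, 0.7]
width: 85.4
grip_force: 0.0
```

```bash
python3 - <<'E'
from fit import *
s=sense();print(s["time"],s["position"],s["orientation"])
a=read_camera("wrist")
RD=np.vstack([circ(31,28),circ(27,28)])
print(fit([a],RD,(673.5,-176),[0]),[(w(a,d["point"]).round(1),d["conf"]) for d in mark_of(a,"round_dish")][:2])
E
```

```text
20.75 [ 674.17754363 -178.22435908   96.91504976] [5.71759444e-04 9.69547030e-01 2.44902578e-01 9.78006923e-04]
[(array([ 673.3, -176.5]), 3.1, np.float64(-97.8))] [(array([ 6.731e+02, -1.744e+02,  2.000e-01]), 0.63)]
```

Call:
{"op": "move_arm", "data": {
  "moves": [
    {"x":0,"y":-0.016,"z":0.3,"rx":0,"ry":0,"rz":0},
    {"x":0,"y":-0.016,"z":0.6,"rx":0,"ry":0,"rz":0},
    {"x":0,"y":-0.016,"z":0.74,"rx":0,"ry":0,"rz":0},
    {"x":0,"y":-0.016,"z":0.77,"rx":0,"ry":0,"rz":0},
    {"x":0,"y":-0.016,"z":0.77,"rx":0,"ry":0,"rz":0}
  ]
}}

```text
time: 21.48
position: [673.6, -176.8, 4.3]
orientation: [0.001, 0.969, 0.246, 0.001]
wrist_force: [-0.6, 0.8, -0.3]
width: 85.1
grip_force: 0.0
```

Call:
{"op": "move_arm", "data": {
  "moves": [
    {"x":0,"y":0,"z":0,"rx":0,"ry":0,"rz":0},
    {"x":0,"y":0,"z":0,"rx":0,"ry":0,"rz":0},
    {"x":0,"y":0,"z":0,"rx":0,"ry":0,"rz":0},
    {"x":0,"y":0,"z":0,"rx":0,"ry":0,"rz":0}
  ],
  "jaw": -1,
  "force": 35
}}

```text
time: 21.98
position: [673.8, -176.8, 4.9]
orientation: [0.001, 0.969, 0.246, 0.002]
wrist_force: [-0.5, 0.7, 6.3]
width: 59.7
grip_force: 38.2
```

Call:
{"op": "move_arm", "data": {
  "moves": [
    {"x":0,"y":0,"z":-0.1,"rx":0,"ry":0,"rz":0},
    {"x":0,"y":0,"z":-0.4,"rx":0,"ry":0,"rz":0},
    {"x":0,"y":0,"z":-0.7,"rx":0,"ry":0,"rz":0},
    {"x":0,"y":0,"z":-0.7,"rx":0,"ry":0,"rz":0}
  ]
}}

```text
time: 22.48
position: [674.7, -177.2, 91.9]
orientation: [0.002, 0.969, 0.246, 0.003]
wrist_force: [-0.1, -0.8, -0.5]
width: 59.9
grip_force: 38.2
```

```bash
python3 - <<'E'
from fit import *
s=sense();print(s["time"],s["position"],s["orientation"],s["wrist_force"])
a=read_camera("wrist")
p=s["position"]
print([(w(a,d["point"]).round(1),d["conf"]) for d in mark_of(a,"round_dish")][:2])
RD=np.vstack([circ(31,28),circ(27,28)])
for dz in(76,80,84,88,92):print(dz,fit([a],RD,p[:2],[0],dz))
E
```

```text
22.475 [ 674.74337427 -177.18001732   91.89060045] [0.00214358 0.96921067 0.24619939 0.00345641] [-0.13074282 -0.79936458 -0.5022108 ]
[(array([ 671.9, -174.5,   83.8]), 0.79)]
76 [(array([ 666.7, -181.4]), 9.3, np.float64(-48.9))]
80 [(array([ 671.1, -180.9]), 8.6, np.float64(-52.5))]
84 [(array([ 673. , -177.9]), 1.2, np.float64(-81.8))]
88 [(array([ 674.8, -176.8]), 0.9, np.float64(-63.4))]
92 [(array([ 676.9, -173.6]), 4.1, np.float64(-66.2))]
```

Call:
{"op": "move_arm", "data": {
  "moves": [
    {"x":-0.35,"y":-0.05,"z":0,"rx":0,"ry":0,"rz":0},
    {"x":-0.667,"y":-0.09,"z":0,"rx":0,"ry":0,"rz":0},
    {"x":-0.667,"y":-0.09,"z":0,"rx":0,"ry":0,"rz":0}
  ]
}}

```text
time: 22.95
position: [594.2, -205.8, 83.8]
orientation: [-0.001, 0.969, 0.245, -0.002]
wrist_force: [0.8, 0.4, -1.4]
width: 59.7
grip_force: 38.2
```

Call:
{"op": "move_arm", "data": {
  "moves": [
    {"x":-0.35,"y":-0.05,"z":0,"rx":0,"ry":0,"rz":0},
    {"x":-0.667,"y":-0.09,"z":0,"rx":0,"ry":0,"rz":0},
    {"x":-0.667,"y":-0.09,"z":0,"rx":0,"ry":0,"rz":0},
    {"x":-0.667,"y":-0.09,"z":0,"rx":0,"ry":0,"rz":0}
  ]
}}

```text
time: 23.45
position: [522.3, -233.5, 85.8]
orientation: [-0.0, 0.969, 0.246, 0.0]
wrist_force: [-0.3, 0.4, 0.5]
width: 59.6
grip_force: 38.2
```

Call:
{"op": "move_arm", "data": {
  "moves": [
    {"x":0,"y":0,"z":0.3,"rx":0,"ry":0,"rz":0},
    {"x":0,"y":0,"z":0.5,"rx":0,"ry":0,"rz":0},
    {"x":0,"y":0,"z":0.58,"rx":0,"ry":0,"rz":0},
    {"x":0,"y":0,"z":0.58,"rx":0,"ry":0,"rz":0}
  ]
}}

```text
time: 23.95
position: [522.0, -233.4, 16.2]
orientation: [-0.001, 0.969, 0.247, -0.0]
wrist_force: [-0.2, 0.5, -1.0]
width: 59.8
grip_force: 38.2
```

```bash
python3 - <<'E'
from fit import *
s=sense();print(s["time"],s["position"],s["orientation"],s["wrist_force"],s["width"])
a=read_camera("scene")
print(fit([a],TR,(466,-260),[-.288]),fit([a],TR,(466,-260),[-.288],-6),[(w(a,d["point"]).round(1),d["conf"]) for d in mark_of(a,"round_dish")][:2])
E
```

```text
23.95 [ 521.9915824  -233.40426181   16.21031838] [-5.29290516e-04  9.69122851e-01  2.46577438e-01 -4.31293062e-04] [-0.18831871  0.4519534  -0.97476521] 59.797566258919545
[(array([ 469.8, -267.6]), 343.7, np.float64(-91.7))] [(array([ 466. , -264.4]), 343.7, np.float64(-91.6))] [(array([ 518.3, -232.3,   13.6]), 0.68)]
```

Call:
{"op": "move_arm", "data": {
  "moves": [
    {"x":0,"y":0,"z":0.02,"rx":0,"ry":0,"rz":0},
    {"x":0,"y":0,"z":0.04,"rx":0,"ry":0,"rz":0},
    {"x":0,"y":0,"z":0.045,"rx":0,"ry":0,"rz":0},
    {"x":0,"y":0,"z":0.045,"rx":0,"ry":0,"rz":0}
  ]
}}

```text
time: 24.55
position: [521.7, -233.9, 11.5]
orientation: [-0.0, 0.969, 0.246, 0.0]
wrist_force: [-0.6, -0.8, -0.7]
width: 59.4
grip_force: 38.2
```

Call:
{"op": "move_arm", "data": {
  "moves": [
    {"x":0,"y":0,"z":0,"rx":0,"ry":0,"rz":0},
    {"x":0,"y":0,"z":0,"rx":0,"ry":0,"rz":0},
    {"x":0,"y":0,"z":0,"rx":0,"ry":0,"rz":0}
  ],
  "jaw": 0.68
}}

```text
time: 24.92
position: [521.8, -234.0, 11.6]
orientation: [0.0, 0.969, 0.246, 0.0]
wrist_force: [0.0, -0.2, 0.0]
width: 72.1
grip_force: 0.0
```

Call:
{"op": "move_arm", "data": {
  "moves": [
    {"x":0,"y":0,"z":-0.2,"rx":0,"ry":0,"rz":0},
    {"x":0,"y":0,"z":-0.6,"rx":0,"ry":0,"rz":0},
    {"x":0,"y":0,"z":-1,"rx":0,"ry":0,"rz":0},
    {"x":0,"y":0,"z":-1,"rx":0,"ry":0,"rz":0},
    {"x":0,"y":0,"z":-1,"rx":0,"ry":0,"rz":0}
  ]
}}

```text
time: 25.55
position: [521.6, -233.9, 131.0]
orientation: [-0.0, 0.969, 0.246, -0.0]
wrist_force: [-0.1, 0.7, -0.1]
width: 71.7
grip_force: 0.0
```

```bash
python3 - <<'E'
from fit import *
s=sense();print(s["time"],s["position"],s["orientation"],s["wrist_force"],s["width"])
a=read_camera("wrist");np.save("w9.npy",a,allow_pickle=True)
RD=np.vstack([circ(31,28),circ(27,28)])
print(fit([a],TR,(466,-260),[-.288]),fit([a],RD,(523,-234),[0],6),[(w(a,d["point"]).round(1),d["conf"]) for d in mark_of(a,"round_dish")][:2])
f=a["frame"].copy()
for v in pix(a,place(TR,(466,-260,-.288))): cv2.circle(f,tuple(int(k) for k in v),1,(0,0,255),-1)
cv2.imwrite("pics/w9.png",f)
E
```

```text
25.55 [ 521.57592498 -233.87333626  131.00913267] [-9.93126132e-05  9.69205172e-01  2.46254567e-01 -1.13403542e-04] [-0.1433403   0.73128976 -0.07004949] 71.68823318232107
[(array([ 465.4, -260. ]), 343.7, np.float64(-68.8))] [(array([ 521.7, -233.7]), 4.5, np.float64(-92.0))] [(array([ 520. , -233.5,    6.9]), 0.94)]
```

Call:
{"op": "move_arm", "data": {
  "moves": [
    {"x":0.4,"y":-0.28,"z":0,"rx":0,"ry":0,"rz":0},
    {"x":0.72,"y":-0.514,"z":0,"rx":0,"ry":0,"rz":0},
    {"x":0.72,"y":-0.514,"z":0,"rx":0,"ry":0,"rz":0}
  ],
  "jaw": 1
}}

```text
time: 26.02
position: [568.4, -135.4, 129.3]
orientation: [-0.001, 0.969, 0.248, -0.001]
wrist_force: [-0.1, -0.3, -0.5]
width: 85.4
grip_force: 0.0
```

Call:
{"op": "move_arm", "data": {
  "moves": [
    {"x":0.4,"y":-0.28,"z":0,"rx":0,"ry":0,"rz":0},
    {"x":0.72,"y":-0.514,"z":0,"rx":0,"ry":0,"rz":0},
    {"x":0.72,"y":-0.514,"z":0,"rx":0,"ry":0,"rz":0}
  ]
}}

```text
time: 26.4
position: [614.7, -40.9, 129.6]
orientation: [-0.001, 0.969, 0.248, -0.001]
wrist_force: [-0.9, -0.2, -0.6]
width: 85.3
grip_force: 0.0
```

Call:
{"op": "move_arm", "data": {
  "moves": [
    {"x":0.4,"y":-0.28,"z":0,"rx":0,"ry":0,"rz":0.2},
    {"x":0.72,"y":-0.514,"z":0,"rx":0,"ry":0,"rz":0.4},
    {"x":0.72,"y":-0.514,"z":0,"rx":0,"ry":0,"rz":0.478},
    {"x":0.72,"y":-0.514,"z":0,"rx":0,"ry":0,"rz":0.478},
    {"x":0.72,"y":-0.514,"z":0,"rx":0,"ry":0,"rz":0.478}
  ]
}}

```text
time: 27.02
position: [660.8, 50.9, 130.9]
orientation: [0.0, 0.998, 0.061, -0.0]
wrist_force: [0.1, 0.6, -0.2]
width: 85.6
grip_force: 0.0
```

```bash
python3 - <<'E'
from fit import *
s=sense();print(s["time"],s["position"],s["orientation"],s["wrist_force"],s["width"])
a=read_camera("wrist");np.save("w10.npy",a,allow_pickle=True)
print(fit([a],SQ,(661,52),[0,.1,.2]),fit([a],SQ,(661,52),[0.1],-3),[(w(a,d["point"]).round(1),d["conf"]) for d in mark_of(a,"square_dish")][:2])
E
```

```text
27.025 [660.76211088  50.85825202 130.93335948] [ 1.85196594e-04  9.98145351e-01  6.08734585e-02 -4.95919282e-04] [ 0.06421248  0.55107968 -0.2359018 ] 85.62212108945236
[(array([661.9,  53.3]), 6.0, np.float64(-100.6)), (array([661.9,  53.3]), 6.0, np.float64(-100.5)), (array([661.9,  53.3]), 6.0, np.float64(-100.5))] [(array([661.2,  53.2]), 6.2, np.float64(-100.5))] [(array([660. ,  52.5,  -0.8]), 0.93)]
```

Call:
{"op": "move_arm", "data": {
  "moves": [
    {"x":0.011,"y":-0.019,"z":0.3,"rx":0,"ry":0,"rz":0.02},
    {"x":0.011,"y":-0.019,"z":0.6,"rx":0,"ry":0,"rz":0.02},
    {"x":0.011,"y":-0.019,"z":0.6,"rx":0,"ry":0,"rz":0.02}
  ]
}}

```text
time: 27.5
position: [659.7, 54.1, 55.4]
orientation: [-0.0, 0.999, 0.053, -0.004]
wrist_force: [0.2, 0.9, 0.7]
width: 85.7
grip_force: 0.0
```

Call:
{"op": "move_arm", "data": {
  "moves": [
    {"x":0,"y":0,"z":0.25,"rx":0,"ry":0,"rz":0},
    {"x":0,"y":0,"z":0.42,"rx":0,"ry":0,"rz":0},
    {"x":0,"y":0,"z":0.45,"rx":0,"ry":0,"rz":0},
    {"x":0,"y":0,"z":0.45,"rx":0,"ry":0,"rz":0}
  ]
}}

```text
time: 28.0
position: [662.5, 54.7, 6.3]
orientation: [-0.0, 0.999, 0.053, 0.0]
wrist_force: [-0.4, -0.1, 0.2]
width: 85.5
grip_force: 0.0
```

Call:
{"op": "move_arm", "data": {
  "moves": [
    {"x":0,"y":0,"z":0,"rx":0,"ry":0,"rz":0},
    {"x":0,"y":0,"z":0,"rx":0,"ry":0,"rz":0},
    {"x":0,"y":0,"z":0,"rx":0,"ry":0,"rz":0},
    {"x":0,"y":0,"z":0,"rx":0,"ry":0,"rz":0}
  ],
  "jaw": -1,
  "force": 35
}}

```text
time: 28.5
position: [663.0, 54.8, 7.0]
orientation: [0.0, 0.999, 0.053, 0.001]
wrist_force: [-0.3, -0.9, 5.7]
width: 57.3
grip_force: 39.3
```

Call:
{"op": "move_arm", "data": {
  "moves": [
    {"x":0,"y":0,"z":-0.1,"rx":0,"ry":0,"rz":0},
    {"x":0,"y":0,"z":-0.4,"rx":0,"ry":0,"rz":0},
    {"x":0,"y":0,"z":-0.7,"rx":0,"ry":0,"rz":0},
    {"x":0,"y":0,"z":-0.7,"rx":0,"ry":0,"rz":0},
    {"x":0,"y":0,"z":-0.7,"rx":0,"ry":0,"rz":0}
  ]
}}

```text
time: 29.12
position: [661.7, 54.8, 88.3]
orientation: [-0.0, 0.999, 0.053, -0.001]
wrist_force: [-0.5, -0.6, -1.0]
width: 57.0
grip_force: 38.7
```

Call:
{"op": "move_arm", "data": {
  "moves": [
    {"x":-0.36,"y":0.33,"z":0,"rx":0,"ry":0,"rz":0},
    {"x":-0.716,"y":0.654,"z":0,"rx":0,"ry":0,"rz":0},
    {"x":-0.716,"y":0.654,"z":0,"rx":0,"ry":0,"rz":0}
  ]
}}

```text
time: 29.5
position: [581.5, -34.8, 86.2]
orientation: [-0.0, 0.999, 0.051, -0.003]
wrist_force: [-0.4, 0.6, -0.8]
width: 56.9
grip_force: 38.6
```

Call:
{"op": "move_arm", "data": {
  "moves": [
    {"x":-0.36,"y":0.33,"z":0,"rx":0,"ry":0,"rz":0},
    {"x":-0.716,"y":0.654,"z":0,"rx":0,"ry":0,"rz":0},
    {"x":-0.716,"y":0.654,"z":0,"rx":0,"ry":0,"rz":0}
  ]
}}

```text
time: 29.88
position: [505.7, -121.4, 87.8]
orientation: [-0.0, 0.999, 0.051, -0.002]
wrist_force: [1.0, 0.1, -0.8]
width: 57.5
grip_force: 38.6
```

Call:
{"op": "move_arm", "data": {
  "moves": [
    {"x":-0.36,"y":0.33,"z":0,"rx":0,"ry":0,"rz":0.2},
    {"x":-0.716,"y":0.654,"z":0,"rx":0,"ry":0,"rz":0.4},
    {"x":-0.716,"y":0.654,"z":0,"rx":0,"ry":0,"rz":0.498},
    {"x":-0.716,"y":0.654,"z":0,"rx":0,"ry":0,"rz":0.498},
    {"x":-0.716,"y":0.654,"z":0,"rx":0,"ry":0,"rz":0.498}
  ]
}}

```text
time: 30.5
position: [431.5, -205.8, 88.9]
orientation: [-0.0, 0.99, -0.14, -0.0]
wrist_force: [0.2, 0.0, -0.8]
width: 57.2
grip_force: 38.6
```

```bash
python3 - <<'E'
from fit import *
s=sense();print(s["time"],s["position"],s["orientation"],s["wrist_force"],s["width"])
p=s["position"];a=read_camera("wrist")
for dz in(74,78,82,86):print(dz,fit([a],SQ,p[:2],[-.284],dz))
E
```

```text
30.5 [ 431.49624729 -205.80584025   88.89312941] [-3.55948403e-04  9.90102617e-01 -1.40344413e-01 -3.55808514e-04] [ 0.21629472  0.02257065 -0.7989155 ] 57.20702904679293
74 [(array([ 425.3, -201.5]), 344.0, np.float64(-58.9))]
78 [(array([ 428.5, -204.3]), 344.1, np.float64(-64.6))]
82 [(array([ 430.9, -205. ]), 344.0, np.float64(-71.3))]
86 [(array([ 430.6, -203.6]), 344.2, np.float64(-52.2))]
```

Call:
{"op": "move_arm", "data": {
  "moves": [
    {"x":0,"y":0.012,"z":0.3,"rx":0,"ry":0,"rz":0},
    {"x":0,"y":0.012,"z":0.5,"rx":0,"ry":0,"rz":0},
    {"x":0,"y":0.012,"z":0.58,"rx":0,"ry":0,"rz":0},
    {"x":0,"y":0.012,"z":0.61,"rx":0,"ry":0,"rz":0},
    {"x":0,"y":0.012,"z":0.625,"rx":0,"ry":0,"rz":0},
    {"x":0,"y":0.012,"z":0.63,"rx":0,"ry":0,"rz":0},
    {"x":0,"y":0.012,"z":0.63,"rx":0,"ry":0,"rz":0}
  ]
}}

```text
time: 31.42
position: [430.8, -208.3, 14.5]
orientation: [0.0, 0.99, -0.142, 0.0]
wrist_force: [0.1, 0.4, -0.9]
width: 57.4
grip_force: 38.6
```

Call:
{"op": "move_arm", "data": {
  "moves": [
    {"x":0,"y":0,"z":0,"rx":0,"ry":0,"rz":0},
    {"x":0,"y":0,"z":0,"rx":0,"ry":0,"rz":0},
    {"x":0,"y":0,"z":0,"rx":0,"ry":0,"rz":0}
  ],
  "jaw": 0.6
}}

```text
time: 31.8
position: [430.6, -208.2, 14.0]
orientation: [0.0, 0.99, -0.142, 0.0]
wrist_force: [0.9, -0.1, -0.8]
width: 67.9
grip_force: 0.0
```

Call:
{"op": "move_arm", "data": {
  "moves": [
    {"x":0,"y":0,"z":-0.2,"rx":0,"ry":0,"rz":0},
    {"x":0,"y":0,"z":-0.6,"rx":0,"ry":0,"rz":0},
    {"x":0,"y":0,"z":-1,"rx":0,"ry":0,"rz":0},
    {"x":0,"y":0,"z":-1,"rx":0,"ry":0,"rz":0},
    {"x":0,"y":0,"z":-1,"rx":0,"ry":0,"rz":0}
  ]
}}

```text
time: 32.42
position: [430.4, -208.0, 133.4]
orientation: [-0.0, 0.99, -0.142, -0.0]
wrist_force: [-0.5, 0.6, -0.2]
width: 68.6
grip_force: 0.0
```

```bash
python3 - <<'E'
from fit import *
s=sense();print(s["time"],s["position"],s["orientation"],s["wrist_force"],s["width"])
a=read_camera("wrist")
print(fit([a],SQ,(430,-207),[-.284],6),[(n,w(a,d["point"]).round(1),d["conf"]) for n in("square_dish","round_dish","spoon") for d in mark_of(a,n)])
SP=np.vstack([circ(17,11)+[54,0,0],circ(13.5,11)+[54,0,0]]+[[[x,y,z]] for x,z in zip(np.linspace(-70,36,60),np.interp(np.linspace(-70,36,60),[-73,-30,0,30,54],[6,13,17,13,11])) for y in(-5.5,5.5)])
np.save("SP.npy",SP);b=np.load("w3.npy",allow_pickle=True).item();c=np.load("w7.npy",allow_pickle=True).item()
for q in([b],[c],[b,c]):print(fit(q,SP,(477.5,-52),[.17,.22,.27])[:2])
E
```

```text
32.425 [ 430.38004918 -208.0061422   133.4075055 ] [-5.56570226e-05  9.89887748e-01 -1.41852839e-01 -1.26864453e-04] [-0.53840815  0.56707032 -0.24014559] 68.61470221100068
[(array([ 429.7, -207.2]), 344.2, np.float64(-87.3))] [('square_dish', array([ 426.5, -207.9,    4.5]), 0.57), ('round_dish', array([ 518.8, -231.5,    5.7]), 0.7), ('spoon', array([476.2, -52.4,  -4.6]), 0.91)]
[(array([478.1, -51.4]), 12.1, np.float64(-91.7)), (array([478.1, -51.4]), 12.1, np.float64(-91.7))]
[(array([478.1, -51.2]), 12.3, np.float64(-100.9)), (array([478.1, -51.2]), 12.3, np.float64(-100.9))]
[(array([478.1, -51.3]), 12.3, np.float64(-192.3)), (array([478.1, -51.2]), 12.3, np.float64(-192.3))]
```

Call:
{"op": "move_arm", "data": {
  "moves": [
    {"x":0.007,"y":-0.35,"z":0,"rx":0,"ry":0,"rz":0},
    {"x":0.007,"y":-0.682,"z":0,"rx":0,"ry":0,"rz":0},
    {"x":0.007,"y":-0.682,"z":0,"rx":0,"ry":0,"rz":0}
  ],
  "jaw": -0.3
}}

```text
time: 33.0
position: [454.4, -127.7, 132.8]
orientation: [-0.0, 0.99, -0.14, -0.001]
wrist_force: [0.5, -0.5, -0.0]
width: 29.9
grip_force: 0.0
```

Call:
{"op": "move_arm", "data": {
  "moves": [
    {"x":0.007,"y":-0.35,"z":0.1,"rx":0,"ry":0,"rz":-0.22},
    {"x":0.007,"y":-0.682,"z":0.2,"rx":0,"ry":0,"rz":-0.44},
    {"x":0.007,"y":-0.682,"z":0.2,"rx":0,"ry":0,"rz":-0.636},
    {"x":0.007,"y":-0.682,"z":0.2,"rx":0,"ry":0,"rz":-0.636},
    {"x":0.007,"y":-0.682,"z":0.2,"rx":0,"ry":0,"rz":-0.636}
  ]
}}

```text
time: 33.62
position: [477.9, -52.3, 109.7]
orientation: [0.0, 0.994, 0.105, -0.0]
wrist_force: [-0.0, -0.5, 0.8]
width: 29.9
grip_force: 0.0
```

```bash
python3 - <<'E'
from fit import *
s=sense();print(s["time"],s["position"],s["orientation"],s["width"])
a=read_camera("wrist");print(fit([a],np.load("SP.npy"),(478,-51),[.17,.22,.27])[:2])
E
```

```text
33.625 [477.92653929 -52.2821885  109.65232417] [ 1.01784181e-04  9.94451565e-01  1.05195233e-01 -1.91256230e-04] 29.901252742610108
[(array([478.1, -51.4]), 12.1, np.float64(-83.1)), (array([478.1, -51.4]), 12.1, np.float64(-83.1))]
```

Call:
{"op": "move_arm", "data": {
  "moves": [
    {"x":0,"y":-0.006,"z":0.4,"rx":0,"ry":0,"rz":0},
    {"x":0,"y":-0.006,"z":0.74,"rx":0,"ry":0,"rz":0},
    {"x":0,"y":-0.006,"z":0.85,"rx":0,"ry":0,"rz":0},
    {"x":0,"y":-0.006,"z":0.88,"rx":0,"ry":0,"rz":0},
    {"x":0,"y":-0.006,"z":0.88,"rx":0,"ry":0,"rz":0}
  ]
}}

```text
time: 34.3
position: [479.0, -51.1, 5.9]
orientation: [0.0, 0.994, 0.107, 0.001]
wrist_force: [1.1, -0.4, 0.8]
width: 30.3
grip_force: 0.0
```

Call:
{"op": "move_arm", "data": {
  "moves": [
    {"x":0,"y":0,"z":0,"rx":0,"ry":0,"rz":0},
    {"x":0,"y":0,"z":0,"rx":0,"ry":0,"rz":0},
    {"x":0,"y":0,"z":0,"rx":0,"ry":0,"rz":0},
    {"x":0,"y":0,"z":0,"rx":0,"ry":0,"rz":0}
  ],
  "jaw": -1,
  "force": 25
}}

```text
time: 34.8
position: [479.0, -51.0, 6.0]
orientation: [0.0, 0.994, 0.107, 0.001]
wrist_force: [-0.3, -0.3, 6.4]
width: 10.2
grip_force: 28.5
```

Call:
{"op": "move_arm", "data": {
  "moves": [
    {"x":0,"y":0,"z":-0.1,"rx":0,"ry":0,"rz":0},
    {"x":0,"y":0,"z":-0.4,"rx":0,"ry":0,"rz":0},
    {"x":0,"y":0,"z":-0.7,"rx":0,"ry":0,"rz":0},
    {"x":0,"y":0,"z":-0.7,"rx":0,"ry":0,"rz":0},
    {"x":0,"y":0,"z":-0.7,"rx":0,"ry":0,"rz":0}
  ]
}}

```text
time: 35.42
position: [477.6, -50.7, 87.9]
orientation: [-0.0, 0.994, 0.107, -0.0]
wrist_force: [-0.5, 0.9, -0.8]
width: 10.1
grip_force: 27.8
```

```bash
python3 - <<'E'
from fit import *
s=sense();p=s["position"];print(s["time"],p,s["orientation"],s["width"])
a=read_camera("wrist")
for dz in(76,80,84):print(dz,fit([a],np.load("SP.npy")[:160],p[:2],[.21],dz),[(w(a,d["point"]).round(1),d["conf"]) for d in mark_of(a,"spoon")])
E
```

```text
35.425 [477.63065473 -50.66280512  87.91384632] [-1.03410629e-04  9.94232815e-01  1.07242873e-01 -2.56337547e-04] 10.127180033206516
76 [(array([476.8, -55. ]), 17.2, np.float64(-66.8))] [(array([475.8, -53.5,  79.3]), 0.78)]
80 [(array([476.7, -52.6]), 14.4, np.float64(-65.7))] [(array([475.8, -53.5,  79.3]), 0.78)]
84 [(array([478.3, -55.5]), 17.7, np.float64(-57.1))] [(array([475.8, -53.5,  79.3]), 0.78)]
```

Call:
{"op": "move_arm", "data": {
  "moves": [
    {"x":-0.12,"y":0.35,"z":0,"rx":0,"ry":0,"rz":0},
    {"x":-0.222,"y":0.68,"z":0,"rx":0,"ry":0,"rz":0},
    {"x":-0.222,"y":0.68,"z":0,"rx":0,"ry":0,"rz":0}
  ]
}}

```text
time: 36.0
position: [468.5, -138.2, 87.3]
orientation: [-0.0, 0.994, 0.105, -0.001]
wrist_force: [0.2, 1.2, -0.1]
width: 9.9
grip_force: 27.8
```

Call:
{"op": "move_arm", "data": {
  "moves": [
    {"x":-0.12,"y":0.35,"z":0,"rx":0,"ry":0,"rz":0},
    {"x":-0.222,"y":0.68,"z":0,"rx":0,"ry":0,"rz":0},
    {"x":-0.222,"y":0.68,"z":0,"rx":0,"ry":0,"rz":0}
  ]
}}

```text
time: 36.38
position: [460.1, -222.8, 87.5]
orientation: [-0.0, 0.994, 0.106, -0.001]
wrist_force: [0.6, -0.4, -0.0]
width: 9.8
grip_force: 27.8
```

Call:
{"op": "move_arm", "data": {
  "moves": [
    {"x":-0.12,"y":0.35,"z":0,"rx":0,"ry":0,"rz":0.2},
    {"x":-0.222,"y":0.68,"z":0,"rx":0,"ry":0,"rz":0.4},
    {"x":-0.222,"y":0.68,"z":0,"rx":0,"ry":0,"rz":0.636},
    {"x":-0.222,"y":0.68,"z":0,"rx":0,"ry":0,"rz":0.636},
    {"x":-0.222,"y":0.68,"z":0,"rx":0,"ry":0,"rz":0.636}
  ]
}}

```text
time: 37.0
position: [452.4, -305.8, 88.0]
orientation: [-0.0, 0.99, -0.139, -0.0]
wrist_force: [0.8, -0.1, 0.4]
width: 10.6
grip_force: 27.8
```

```bash
python3 - <<'E'
from fit import *
s=sense();p=s["position"];print(s["time"],p,s["orientation"],s["width"])
a=read_camera("wrist")
print(fit([a],np.load("SP.npy")[:160],p[:2],[-.28],82),[(w(a,d["point"]).round(1),d["conf"]) for d in mark_of(a,"spoon")])
E
```

```text
37.0 [ 452.37586536 -305.75140575   88.00951807] [-3.07643639e-04  9.90232515e-01 -1.39425429e-01 -1.48895202e-04] 10.610867237205449
[(array([ 454. , -295.6]), 333.9, np.float64(-51.7))] [(array([ 450.8, -305.5,   80.7]), 0.84)]
```

Descending 76 mm to the floor, then releasing.

Call:
{"op": "move_arm", "data": {
  "moves": [
    {"x":0,"y":0.01,"z":0.3,"rx":0,"ry":0,"rz":0},
    {"x":0,"y":0.01,"z":0.5,"rx":0,"ry":0,"rz":0},
    {"x":0,"y":0.01,"z":0.58,"rx":0,"ry":0,"rz":0},
    {"x":0,"y":0.01,"z":0.61,"rx":0,"ry":0,"rz":0},
    {"x":0,"y":0.01,"z":0.635,"rx":0,"ry":0,"rz":0},
    {"x":0,"y":0.01,"z":0.635,"rx":0,"ry":0,"rz":0}
  ]
}}

```text
time: 37.85
position: [452.1, -308.4, 12.8]
orientation: [0.0, 0.99, -0.142, 0.001]
wrist_force: [0.0, 0.6, -0.3]
width: 10.0
grip_force: 27.8
```

Call:
{"op": "move_arm", "data": {
  "moves": [
    {"x":0,"y":0,"z":0,"rx":0,"ry":0,"rz":0},
    {"x":0,"y":0,"z":0,"rx":0,"ry":0,"rz":0},
    {"x":0,"y":0,"z":0,"rx":0,"ry":0,"rz":0}
  ],
  "jaw": -0.4
}}

```text
time: 38.22
position: [451.8, -308.2, 12.3]
orientation: [0.0, 0.99, -0.142, 0.0]
wrist_force: [-0.0, 0.1, -0.3]
width: 25.4
grip_force: 0.0
```

Call:
{"op": "move_arm", "data": {
  "moves": [
    {"x":0,"y":0,"z":-0.2,"rx":0,"ry":0,"rz":0},
    {"x":0,"y":0,"z":-0.6,"rx":0,"ry":0,"rz":0},
    {"x":0,"y":0,"z":-1,"rx":0,"ry":0,"rz":0},
    {"x":0,"y":0,"z":-1,"rx":0,"ry":0,"rz":0}
  ]
}}

```text
time: 38.72
position: [453.6, -309.6, 137.8]
orientation: [0.002, 0.99, -0.142, 0.004]
wrist_force: [-0.0, -1.1, -0.7]
width: 25.9
grip_force: 0.0
```

Call:
{"op": "move_arm", "data": {
  "moves": [
    {"x":-0.3,"y":0,"z":-0.6,"rx":0,"ry":0,"rz":0},
    {"x":-0.3,"y":0,"z":-0.8,"rx":0,"ry":0,"rz":0},
    {"x":-0.3,"y":0,"z":-0.8,"rx":0,"ry":0,"rz":0},
    {"x":-0.3,"y":0,"z":-0.8,"rx":0,"ry":0,"rz":0}
  ]
}}

```text
time: 39.22
position: [417.0, -297.9, 226.5]
orientation: [-0.0, 0.99, -0.142, -0.001]
wrist_force: [-0.6, 0.2, -0.5]
width: 25.4
grip_force: 0.0
```

```bash
python3 - <<'E'
from fit import *
s=sense();p=s["position"];print(s["time"],p)
a=read_camera("wrist");c=read_camera("scene")["frame"]
z=cv2.resize(c[140:240,240:360],(400,333));y=cv2.resize(a["frame"][:250],(400,179))
d=cv2.resize(c[260:380,80:240],(400,300))
cv2.imwrite("pics/fin.png",np.vstack([np.hstack([z[:300],d]),np.hstack([y,cv2.resize(c[205:355,170:370],(400,179))])]))
E
```

```text
39.225 [ 416.98098796 -297.85022818  226.51679769]
```

View pics/fin.png

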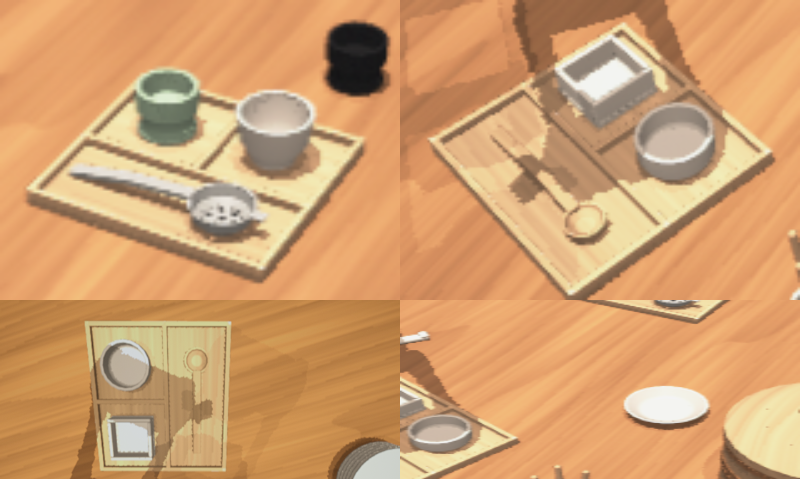

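All five items stand flat in their compartments (lid rest at 168,105, strainer, square dish, round dish, spoon). The cup and wide dish have not moved. Handing in.

```bash
python3 -c "
from cell import *
print(sign_off())"
```

```text
the job is handed in; nothing more can be done
None
```

Both trays are made up as asked and the job is handed in at about 39 s robot time: lid rest and strainer on the tea tray; round dish, square dish and spoon on the dumpling tray; cup and wide dish left in place. The sign-off returned no verdict.

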